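Uncover the nest and slide the blank home

TASK

Lift the red dust cover off the nest in the blue plate and stand it upright, well on the round cork mat. Then slide the brass blank along the plate, without picking it up, until it drops into the nest and lies flat on its floor. Do not knock the magnifier that hangs over the nest, and leave everything else where it is.

Things in the scene. Friction and masses are not known exactly. Their poses are not given: they have to be found in the camera images.
- plate: blue painted plate fixed to the bench, 130 (its x) by 250 (its y) by 15 thick; origin at the centre of its underside, z up, x pointing away from the robot (within 15 degrees). Its top is flat, 15 above the bench. A round pocket (the nest), 44 diameter and 6 deep with a black floor, is at its centre (mm)
- pocket (a point): centre of the nest's mouth, level with the plate's top (mm)
- magnifier: fixed bench magnifier; origin on the bench right under the nest's centre, axes as the plate's. White ring, 124 outer diameter, with clear lens, centre at x = 35, so it covers the nest and reaches to x = -27; underside 150 above the plate. Thin post at x = 130, y = 55 on a base 80 wide. No room for an upright gripper over the nest: lean its upper end back to the robot, about 35 degrees (mm)
- cover: red dust cover, one solid turned piece of about 80 g, standing loose over the nest, centred; origin at the centre of its flat underside, z up. Foot 54 diameter up to 8 high, then a cone narrowing to a plain round stem 18 diameter from 24 to 60 high (the top), by which it is lifted (mm)
- mat: round brown cork mat, 120 diameter, 4 thick, fixed to the bench to the left or right of the plate (a divided wooden tray is on the other side); origin at the centre of its underside (mm)
- blank: loose brass disc, 40 diameter, 8 thick, about 85 g, lying flat on the plate 65 to 85 to the left or right (plate y) of the nest; origin at the centre of its underside. It slides freely, drops when it comes over the nest, and then stands 2 proud of the plate (mm)
- tray: divided wooden tray, 110 square, 20 high, fixed, with small parts; origin at the centre of its underside (mm)
- oil_cup: small steel oil cup with a narrower cap, 24 diameter, 18 tall, standing loose on the blue plate on the other side of the nest from the blank; origin at the centre of its underside. To be left alone (mm)
- loupe: black eye loupe, 36 diameter, 34 tall, standing on the bench; origin at the centre of its underside. To be left alone (mm)
- jar: glass jar with an aluminium cap, 50 diameter, 55 tall; origin at the centre of its underside. To be left alone (mm)
Not all that is in view belongs to the job. There is more than one size of the cover; the job needs the middle-sized.

How it is judged:
By the outcome, as a careful person would: the job done as asked, in the order asked, and still so for the second after the job is handed in, with the robot touching nothing.
It also fails if it takes over 51 s, if anything falls off the work surface, if the arm or the gripper's body presses on something with over 40 N, if the wrist force passes 120 N, or if a joint passes its speed limit or range.

ROBOT

A 7-joint arm with a two-finger parallel gripper is mounted at the origin on the work surface. World frame = base frame: x ahead of the robot, y to its left, z up, the work surface at z = 0. Lengths are in m, angles in rad, forces in N, time in s.
With the tool pointing down it reaches from about 0.35 to 0.9 m from the base axis. Payload 19.9 kg.
Tool frame: the origin (TCP) lies midway between the tips of the shut fingers; the grasp point (between the pads) lies 19 mm behind it; z points along the fingers, y is the line along which they close (so a half turn about z gives the same grasp; the last joint's range is limited). The gripper opens to 85 mm and grips with 20 to 120 N. Pads are 22 mm wide; open, the fingers measure 114 mm over their backs; the gripper's body (76 mm by 85 mm) begins 54 mm behind the grasp point. The pads swing forward as they close: fully open they stand 13 mm farther back than shut.
Start: joints at [1.192, 0.417, -0.01, 1.614, 0.005, 1.111, -0.053], TCP at [0.207, -0.59, 0.204] pointing down, gripper open.
Joint ranges: [-2.81, 2.81], [-0.39, 2.02], [-1.27, 1.25], [0.06, 2.57], [-1.19, 4.33], [0.19, 2], [-2.82, 2.82]. Speed limits (rad/s): [1.89, 1.89, 2.39, 2.39, 3.01, 3.01, 3.01].

INTERFACE

Orientations are given as a unit quaternion [x, y, z, w].
In Python, from cell import bot gives the robot as it stands.
- The arm moves only by the tool play_rows, never from a script. Its argument "plan" is a list of rows, each a list of 7 numbers: the shift along the tool's x, y, z in m, then the turn, a rotation vector about the tool's x, y, z in rad, then the finger opening in m, from 0 to 0.0854. In form: [[dx, dy, dz, rx, ry, rz, fingers], ...]. A call has 1 to 10 rows; each row is the pose to reach, as a shift and turn from the pose commanded when the call began, along the tool's axes at that moment; what a row does not reach only later rows make up. A row lasts 1/8 s, in which the tool goes at most 62.5 mm and 10.7 degrees, less where a joint would pass 70% of its speed; a pose out of reach is approached as far as the arm can. A call with a gripper value outside its range is refused whole. The fingers move at their own pace and stop on an object; "force" is the grip in N (left out, the last holds). Time passes only in rows, so rows that repeat a pose let the fingers close. It gives the time, the measured TCP pose, the force, the opening and the grip force at its end, in the units of the state.
- bot.sense(): the state, without advancing time (a new reading comes with each control period).
- bot.snapshot(name): name is "scene" or "top"; returns the picture (420x560x3 uint8, red, green, blue); there is no depth.
- bot.get_calibration(name): a dict with "intrinsics" (3x3 intrinsics, pixels), "extrinsics" (4x4, takes a point from camera to world coordinates). Camera axes: x right, y down, z forward; pixel columns grow to the right and rows downward; lengths in m; the calibration is good to about 2 mm. A picture is of the moment at which its call begins. get_calibration takes no time and is no camera call.
- bot.close_job(): hands the job in; it is judged then, once.
Trained networks look in the newest picture that a camera, given by its name, has taken for a name from the list of things; names that differ only in an ending like _2 or _b are one class to them, and where a whole thing is asked for, a point or a joint stands for the part that bears it (a point fixed in the world has none). Each returns a list of dicts, best first, with "p" (0 to 1); they miss things now and then, are a little off and sometimes report something else, mostly with a low value. They report only what shows in the picture. A call takes as long as a camera call. They do not tell look-alikes from the thing itself.
- bot.look_for(camera, query): "rect" ([centre column, centre row, width, height] in pixels, round what is visible of it).
- bot.pinpoint(camera, query): "xy" ([column, row] in pixels: a listed point, or the origin of a listed thing).
The state is a dict: "clock": time; "joints": joint angles; "qvel": joint speeds; "joint_efforts": joint torques, N m; "tcp_pos": TCP position; "orientation": TCP orientation; "contact_force": force on the tool from outside, world axes, zero at the start; "ft_torque": the same for the moment, N m; "finger_gap": opening from 0.0 (shut) to 1.0 (fully open); "finger_force": force on a finger pad.
Only numpy, scipy, OpenCV 4.12 (cv2) and the standard library are available. Lean on these libraries where they do the work, as an engineer would, in place of code of your own. Each camera call takes 0.05 s, during which the arm holds its last target. There are 200 camera calls.

## Working session

There is one attempt and no reset: what is moved stays moved. The work goes in short steps, Python scripts to look and compute and a tool call to move; the robot and the scene stay as the last step left them, time stands still between calls to the robot, and variables do not carry over. Pictures are saved under pics/ and viewed, at most 10 in all, crops included, and the job is handed in when it is done.

Besides the shell and the picture viewer there is one more tool, called after "Request:" as name(argument=value, ...) on one line, values as JSON. play_rows: Moves the arm, as the interface text tells. Its arguments: {"type":"object","properties":{"plan":{"type":"array"},"force":{"type":"number"}},"required":["plan"]}

```bash
mkdir -p pics
cat > h.py <<'E'
import numpy as np, cv2
from scipy.spatial.transform import Rotation as R
from cell import bot
def ray(cam,uv,z):
    c=bot.get_calibration(cam);K=np.array(c["intrinsics"]);T=np.array(c["extrinsics"])
    d=T[:3,:3]@np.linalg.inv(K)@np.array([uv[0],uv[1],1.]);o=T[:3,3]
    return o+d*(z-o[2])/d[2]
def proj(cam,p):
    c=bot.get_calibration(cam);K=np.array(c["intrinsics"]);T=np.array(c["extrinsics"])
    q=K@(T[:3,:3].T@(np.array(p)-T[:3,3]));return q[:2]/q[2]
def snap(cam,name):
    im=np.array(bot.snapshot(cam));cv2.imwrite("pics/"+name,im[:,:,::-1]);return im
E
python3 - <<'E'
from h import *
a=snap("scene","s0.png");b=snap("top","t0.png")
cv2.imwrite("pics/both.png",cv2.resize(np.vstack([a,b])[:,:,::-1],(560,840))[:,:] ) 
for c in("scene","top"):
    T=np.array(bot.get_calibration(c)["extrinsics"]);print(c,T[:3,3].round(3),T[:3,2].round(2))
    for n,z in [("plate",0),("pocket",.015),("cover",.015),("mat",0),("blank",.015),("oil_cup",.015),("tray",0),("loupe",0),("jar",0),("magnifier",0)]:
        print(c,n,[(round(d["p"],2),np.round(d["xy"]).tolist(),ray(c,d["xy"],z)[:2].round(3).tolist()) for d in bot.pinpoint(c,n)[:4]])
print(bot.sense())
E
```

```text
scene [1.155 0.067 0.561] [-0.73 -0.06 -0.68]
scene plate [(0.75, [283.0, 203.0], [0.546, 0.022])]
scene pocket [(0.64, [283.0, 198.0], [0.548, 0.021])]
scene cover [(0.82, [266.0, 258.0], [0.702, 0.003]), (0.72, [248.0, 196.0], [0.545, -0.049]), (0.6, [284.0, 195.0], [0.538, 0.022]), (0.6, [202.0, 261.0], [0.714, -0.105])]
scene mat [(0.96, [406.0, 172.0], [0.433, 0.281])]
scene blank [(0.74, [250.0, 196.0], [0.545, -0.046])]
scene oil_cup [(0.39, [321.0, 192.0], [0.524, 0.096])]
scene tray [(0.91, [143.0, 174.0], [0.466, -0.291])]
scene loupe [(0.84, [431.0, 239.0], [0.626, 0.296]), (0.37, [281.0, 197.0], [0.527, 0.015])]
scene jar [(0.84, [122.0, 229.0], [0.632, -0.28])]
scene magnifier [(0.57, [248.0, 199.0], [0.537, -0.05])]
top [0.422 0.005 0.867] [ 0.16 -0.02 -0.99]
top plate [(0.83, [259.0, 222.0], [0.542, 0.017])]
top pocket [(0.83, [256.0, 224.0], [0.537, 0.023])]
top cover [(0.95, [322.0, 152.0], [0.694, -0.111]), (0.76, [254.0, 222.0], [0.541, 0.025]), (0.65, [268.0, 157.0], [0.678, 0.002])]
top mat [(0.89, [127.0, 268.0], [0.442, 0.28])]
top blank [(0.68, [291.0, 222.0],
[... 337 characters left out ...]
-0.01028179,  1.61361445,  0.00469413,
        1.11072655, -0.05302433]), 'qvel': array([ 6.50614217e-05,  3.47688000e-04,  1.73619408e-03, -2.10973502e-03,
       -2.69946322e-03,  7.10477933e-04,  2.88796093e-04]), 'joint_efforts': array([-7.65953318e-04, -8.64209390e+01,  6.77223802e-01, -4.35218561e+01,
        1.90644903e-02,  1.86193152e-03,  2.64005837e-05]), 'tcp_pos': array([ 0.20711613, -0.58964336,  0.20424514]), 'orientation': array([ 9.85773069e-01,  1.68081678e-01, -3.36059499e-05, -6.35543302e-05]), 'contact_force': array([ 0.64891264, -0.28755703, -0.46134798]), 'ft_torque': array([-0.01852766,  0.04562678, -0.02556726]), 'finger_force': 0.0, 'finger_gap': 1.0023917605617283}
```

View pics/s0.png

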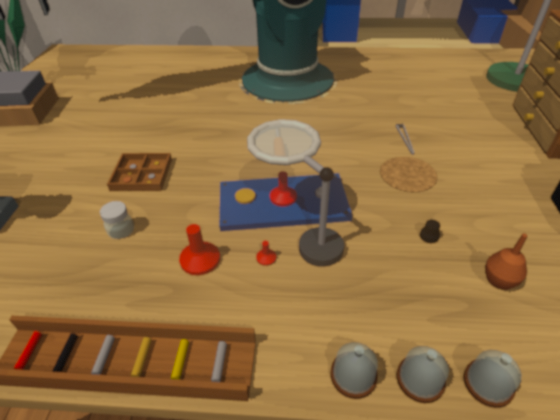

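View pics/t0.png

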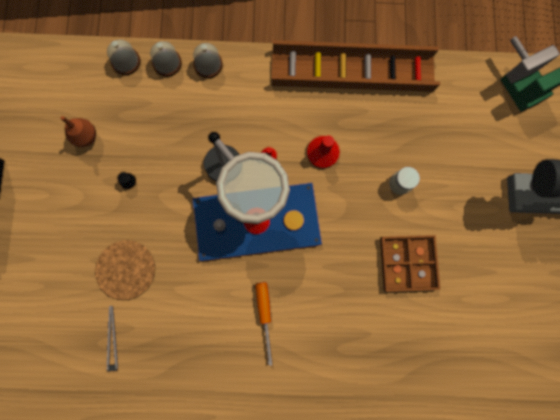

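The scene view shows the middle cover at (283,190) under the magnifier, with the blank at (245,196) on its robot-right side and the mat at (408,174). The large cover at (200,250) and the small one at (266,253) are decoys. The top view shows the blank at (294,220), the oil cup at (219,226), the cover at (257,225) and a screwdriver near (265,320). I'll refine these positions with masks.

Run:
```python
from h import *
def masks(cam,f):
    im=cv2.imread("pics/"+f);h=cv2.cvtColor(im,cv2.COLOR_BGR2HSV)
    return im,h
for cam,f in(("top","t0.png"),("scene","s0.png")):
    im,h=masks(cam,f)
    roi=np.zeros(h.shape[:2],np.uint8)
    if cam=="top": roi[175:270,185:330]=255
    else: roi[165:235,210:360]=255
    blue=cv2.inRange(h,(105,100,30),(130,255,255))&roi
    hull=cv2.convexHull(cv2.findNonZero(cv2.morphologyEx(blue,cv2.MORPH_OPEN,np.ones((3,3)))))
    q=cv2.approxPolyN(hull,4) .reshape(-1,2)
    P=np.array([ray(cam,p,.015)[:2] for p in q]);print(cam,"plate",q.tolist(),P.round(3).tolist(),P.mean(0).round(4),[np.linalg.norm(P[i]-P[i-1]).round(3) for i in range(4)],
      [np.degrees(np.arctan2(*(P[i]-P[i-1])[::-1])).round(1) for i in range(4)])
    yl=cv2.inRange(h,(15,120,100),(32,255,255))&roi
    rd=(cv2.inRange(h,(0,170,70),(8,255,255))|cv2.inRange(h,(172,170,70),(180,255,255)))&roi
    for n,m,z in(("blank",yl,.023),("red",rd,.03)):
        k,l,s,c=cv2.connectedComponentsWithStats(m)
        for i in range(1,k):
            if s[i,4]>15: print(n,s[i].tolist(),c[i].round(1),ray(cam,c[i],z).round(4))
    cr=im[175:275,185:335] if cam=="top" else im[120:240,205:365]
    cv2.imwrite(f"pics/crop_{cam}.png",cv2.resize(cr,None,fx=4.5,fy=4.5,interpolation=cv2.INTER_CUBIC))
    for n in("mat","oil_cup","blank"):
        for d in bot.look_for(cam,n)[:2]: print(n,round(d["p"],2),np.round(d["rect"],1),ray(cam,d["rect"][:2],{"mat":.004,"oil_cup":.024,"blank":.019}[n]).round(3))
```

```text
top plate [[199, 260], [193, 199], [311, 183], [320, 244]] [[0.46, 0.134], [0.584, 0.153], [0.626, -0.09], [0.499, -0.109]] [0.5424 0.0219] [np.float64(0.246), np.float64(0.125), np.float64(0.246), np.float64(0.128)] [np.float64(99.1), np.float64(8.8), np.float64(-80.2), np.float64(-171.1)]
blank [185, 175, 17, 10, 104] [190.9 178.1] [0.6261 0.1581 0.023 ]
blank [185, 175, 145, 95, 3467] [281.7 241.7] [ 0.501 -0.031  0.023]
blank [188, 179, 29, 18, 356] [202.2 188.4] [0.6052 0.134  0.023 ]
blank [185, 197, 8, 33, 144] [187.3 210.4] [0.5589 0.1614 0.023 ]
blank [284, 211, 19, 19, 290] [293.1 219.9] [ 0.546  -0.0532  0.023 ]
red [246, 220, 24, 14, 197] [258.1 227. ] [0.5284 0.0173 0.03  ]
mat 0.58 [128.7 269.3  58.9  63.6] [0.438 0.275 0.004]
blank 0.54 [293.5 222.4  19.7  18.2] [ 0.541 -0.054  0.019]
scene plate [[222, 224], [222, 184], [301, 178], [346, 218]] [[0.624, -0.087], [0.51, -0.107], [0.482, 0.055], [0.596, 0.143]] [0.553  0.0009] [np.float64(0.231), np.float64(0.116), np.float64(0.164), np.float64(0.144)] [np.float64(-83.0), np.float64(-170.1), np.float64(99.7), np.float64(37.6)]
blank [210, 165, 108, 70, 2287] [250.7 193.1] [ 0.5442 -0.0426  0.023 ]
blank [323, 165, 37, 70, 1206] [348.7 197.7] [0.5477 0.1493 0.023 ]
blank [235, 189, 20, 14, 223] [244.8 195.6] [ 0.5519 -0.0535  0.023 ]
red [270, 180, 26, 26, 394] [282. 195.] [0.5544 0.0202 0.03  ]
mat 0.77 [408.6 175.3  55.7  36.3] [0.448 0.283 0.004]
oil_cup 0.42 [318.1 192.2   0.6  14.6] [0.536 0.09  0.024]
blank 0.7 [246.1 195.6  16.5  16.3] [ 0.547 -0.052  0.019]
```

View pics/crop_top.png

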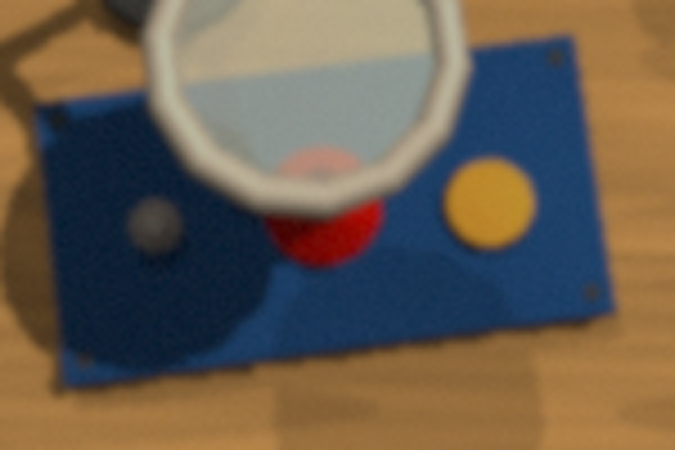

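The crop shows the cover centred under the ring at (322,210), the blank at (490,203) and the oil cup at (155,225). The plate centre comes out at (0.542, 0.022) with a yaw of about 9.2°, and the blank is at about (-7, -75) mm in plate coordinates.

```bash
cat >> h.py <<'E'
C=np.array([.5424,.0219]);YAW=np.radians(9.2)
def pl(x,y,z): # plate mm ->world
    c,s=np.cos(YAW),np.sin(YAW);return np.array([C[0]+(c*x-s*y)/1e3,C[1]+(s*x+c*y)/1e3,z/1e3])
def topl(p):
    c,s=np.cos(YAW),np.sin(YAW);d=(np.array(p[:2])-C)*1e3;return np.array([c*d[0]+s*d[1],-s*d[0]+c*d[1],p[2]*1e3])
def ori(yaw,tilt):
    c,s=np.cos(yaw),np.sin(yaw)
    return R.from_matrix(np.array([[c,s,0],[s,-c,0],[0,0,-1]]))*R.from_rotvec([0,tilt,0])
def delta(p,yaw,tilt):
    st=bot.sense();R0=R.from_quat(st["orientation"])
    return np.r_[R0.inv().apply(np.array(p)-st["tcp_pos"]),(R0.inv()*ori(yaw,tilt)).as_rotvec()].round(4)
E
python3 - <<'E'
from h import *
a=np.array([.7071*np.cos(YAW),.7071*np.sin(YAW),-.7071])
g=pl(13.4,0,48.6);print(g,delta(g-.12*a,YAW,np.pi/4))
E
```

```text
[0.55562763 0.02404241 0.0486    ] [ 0.4487 -0.4785  0.0708 -0.0696  0.7834  0.168 ]
```

Request:
play_rows(plan=[[0.045, -0.048, 0.0, 0, 0.08, 0.02, 0.05], [0.09, -0.096, 0.0, 0, 0.16, 0.03, 0.05], [0.135, -0.144, 0.01, 0, 0.24, 0.05, 0.05], [0.18, -0.192, 0.02, 0, 0.32, 0.07, 0.05], [0.225, -0.24, 0.025, -0.02, 0.4, 0.08, 0.05], [0.27, -0.288, 0.03, -0.03, 0.48, 0.1, 0.05], [0.315, -0.336, 0.04, -0.04, 0.56, 0.12, 0.05], [0.36, -0.384, 0.05, -0.05, 0.64, 0.14, 0.05], [0.405, -0.432, 0.06, -0.06, 0.72, 0.15, 0.05], [0.449, -0.4785, 0.071, -0.07, 0.783, 0.168, 0.05]], force=30)

```text
clock: 2.65
tcp_pos: [0.4134, -0.1442, 0.1728]
orientation: [0.941, 0.101, 0.323, -0.003]
contact_force: [0.3, -0.3, 0.8]
finger_gap: 0.585
finger_force: 0.0
```

Run:
```python
from h import *
a=np.array([.7071*np.cos(YAW),.7071*np.sin(YAW),-.7071])
g=pl(13.4,0,48.6);print(bot.sense()["tcp_pos"],bot.sense()["joints"],delta(g-.12*a,YAW,np.pi/4),delta(g,YAW,np.pi/4))
```

```text
[ 0.41341477 -0.14416188  0.17275749] [ 0.60959915 -0.08770129 -0.0466681   2.5024455  -1.15857161  0.43672591
  0.21353377] [ 0.0501 -0.1426  0.0776  0.0228  0.1289  0.0632] [ 0.0656 -0.1449  0.1966  0.0228  0.1289  0.0632]
```

Request:
play_rows(plan=[[0.012, -0.036, 0.02, 0.005, 0.03, 0.015, 0.05], [0.025, -0.072, 0.04, 0.01, 0.06, 0.03, 0.05], [0.037, -0.108, 0.06, 0.015, 0.1, 0.045, 0.05], [0.05, -0.1426, 0.0776, 0.0228, 0.129, 0.063, 0.05], [0.05, -0.1426, 0.0776, 0.0228, 0.129, 0.063, 0.05], [0.05, -0.1426, 0.0776, 0.0228, 0.129, 0.063, 0.05]])

```text
clock: 3.4
tcp_pos: [0.4456, -0.0675, 0.1928]
orientation: [0.927, 0.079, 0.365, -0.034]
contact_force: [0.7, -0.2, -0.8]
finger_gap: 0.585
finger_force: 0.0
```

Run:
```python
from h import *
a=np.array([.7071*np.cos(YAW),.7071*np.sin(YAW),-.7071])
g=pl(13.4,0,48.6);print(bot.sense()["tcp_pos"],bot.sense()["joints"],delta(g-.12*a,YAW,np.pi/4),delta(g,YAW,np.pi/4))
```

```text
[ 0.44561704 -0.06747367  0.19280507] [-0.38300239 -0.22675711  0.65156904  2.56572831 -1.1903114   0.19941156
  0.02125359] [-0.0121 -0.0721  0.0704 -0.0109  0.0339  0.0049] [-0.0081 -0.0707  0.1903 -0.0109  0.0339  0.0049]
```

Run:
```python
from h import *
for p,t in((pl(-55,0,235),.2),(pl(-55,0,235),.61),(pl(-70,0,200),.5)): print(p,t,delta(p,YAW,t))
```

```text
[0.48810751 0.01310653 0.235     ] 0.2 [ 0.0692 -0.0723  0.0074 -0.0092 -0.5515  0.0079]
[0.48810751 0.01310653 0.235     ] 0.61 [ 0.0692 -0.0723  0.0074 -0.0105 -0.1415  0.0058]
[0.47330046 0.01070832 0.2       ] 0.5 [ 0.0344 -0.0723  0.0227 -0.0101 -0.2515  0.0064]
```

Request:
play_rows(plan=[[0.02, -0.005, 0.0, 0, -0.18, 0, 0.05], [0.04, -0.02, 0.003, 0, -0.36, 0, 0.05], [0.06, -0.045, 0.007, -0.009, -0.55, 0.008, 0.05], [0.069, -0.072, 0.007, -0.009, -0.55, 0.008, 0.05], [0.069, -0.072, 0.007, -0.009, -0.55, 0.008, 0.05], [0.069, -0.072, 0.007, -0.009, -0.55, 0.008, 0.05]])

```text
clock: 4.15
tcp_pos: [0.4872, 0.0122, 0.2355]
orientation: [0.992, 0.08, 0.099, -0.006]
contact_force: [-0.8, -0.1, -0.2]
finger_gap: 0.584
finger_force: 0.0
```

Run:
```python
from h import *
print(bot.sense()["tcp_pos"],bot.sense()["joints"])
a=np.array([np.sin(.66)*np.cos(YAW),np.sin(.66)*np.sin(YAW),-np.cos(.66)])
g=pl(12,0,48)
for d in(0,.05,.09):print(g-d*a, delta(g-d*a,YAW,.66))
```

```text
[0.48723763 0.01219749 0.23552674] [ 0.1219901   0.02521638 -0.20517992  2.04995877 -0.00731263  0.8693785
 -1.48905593]
[0.55424564 0.02381857 0.048     ] [ 0.0298 -0.0017  0.1972  0.0045  0.4622  0.0011]
[0.52398414 0.01891728 0.08749961] [ 0.0075 -0.0015  0.1525  0.0045  0.4622  0.0011]
[0.49977495 0.01499625 0.1190993 ] [-0.0103 -0.0013  0.1167  0.0045  0.4622  0.0011]
```

Request:
play_rows(plan=[[-0.003, -0.001, 0.02, 0, 0.1, 0, 0.05], [-0.006, -0.001, 0.045, 0, 0.2, 0, 0.05], [-0.008, -0.001, 0.07, 0, 0.3, 0, 0.05], [-0.01, -0.001, 0.095, 0.004, 0.4, 0, 0.05], [-0.01, -0.001, 0.117, 0.004, 0.5, 0, 0.05], [-0.01, -0.001, 0.117, 0.004, 0.5, 0, 0.05]])

```text
clock: 4.9
tcp_pos: [0.497, 0.0151, 0.1573]
orientation: [0.957, 0.085, 0.273, -0.044]
contact_force: [-0.2, -0.1, 1.0]
finger_gap: 0.578
finger_force: 0.0
```

Run:
```python
from h import *
s=bot.sense();print(s["tcp_pos"],s["joints"],s["contact_force"]);q=R.from_quat(s["orientation"]).as_matrix()
print(topl(s["tcp_pos"]),np.degrees(np.arccos(-q[2,2])),np.degrees(np.arctan2(q[1,2],q[0,2])),q[2,1])
for t in(.66,.7):
  a=np.array([np.sin(t)*np.cos(YAW),np.sin(t)*np.sin(YAW),-np.cos(t)])
  g=pl(0,0,62)+.019*a
  for d in(0,.05):print(g-d*a, delta(g-d*a,YAW,t))
snap("scene","s1.png");im=snap("top","t1.png")
cv2.imwrite("pics/m1.png",np.hstack([cv2.imread("pics/s1.png")[100:260,170:400],cv2.imread("pics/t1.png")[140:300,160:360]]).repeat(1,0))
m=cv2.imread("pics/m1.png");cv2.imwrite("pics/m1.png",cv2.resize(m,None,fx=1.86,fy=1.86))
```

```text
[0.49702141 0.01510601 0.15730583] [-0.34912504  0.01287155  0.34686814  2.39876704 -0.63184161  0.2262283
 -0.81501905] [-0.22559248 -0.05014836  0.97838182]
[-45.88108041   0.54859277 157.30583095] 32.103403100873244 14.1537598003658 -0.037174063179787324
[0.55389937 0.02376249 0.04699015] [-0.0097  0.0062  0.1239 -0.046   0.1013  0.001 ]
[0.52363787 0.0188612  0.08648976] [-0.0148  0.0039  0.0742 -0.046   0.1013  0.001 ]
[0.55448268 0.02385697 0.047468  ] [-0.009   0.0062  0.1238 -0.0461  0.1413  0.    ]
[0.52268615 0.01870705 0.08571011] [-0.016   0.0039  0.0743 -0.0461  0.1413  0.    ]
```

View pics/m1.png

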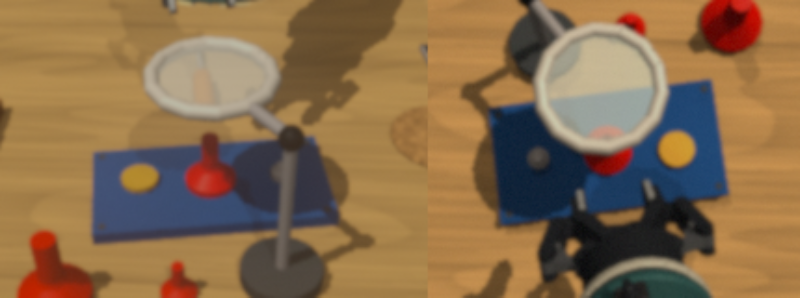

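The top view shows the open fingers at (580,200) and (648,190), facing the cover's stem from the robot side. Nothing has been touched. I'll keep approaching.

Request:
play_rows(plan=[[-0.004, 0.001, 0.02, -0.012, 0.02, 0, 0.05], [-0.008, 0.002, 0.04, -0.025, 0.05, 0, 0.05], [-0.012, 0.003, 0.06, -0.04, 0.08, 0, 0.05], [-0.015, 0.004, 0.074, -0.046, 0.1013, 0, 0.05], [-0.015, 0.004, 0.074, -0.046, 0.1013, 0, 0.05], [-0.015, 0.004, 0.074, -0.046, 0.1013, 0, 0.05]])

```text
clock: 5.75
tcp_pos: [0.5253, 0.0129, 0.1375]
orientation: [0.954, 0.079, 0.287, -0.03]
contact_force: [0.3, 0.3, 0.2]
finger_gap: 0.589
finger_force: 0.0
```

```bash
cat > st.py <<'E'
from h import *
def st():
    s=bot.sense();q=R.from_quat(s["orientation"]).as_matrix()
    print("t",round(s["clock"],2),s["tcp_pos"].round(4),"pl",topl(s["tcp_pos"]).round(1),"J",s["joints"].round(2),"F",s["contact_force"].round(1),"gap",round(s["finger_gap"],3),round(s["finger_force"],1))
    print("tilt",np.arccos(-q[2,2]).round(3),"az",np.degrees(np.arctan2(q[1,2],q[0,2])).round(1),"roll",q[2,1].round(3))
    return s,q
E
python3 - <<'E'
from st import *
st()
t=.66
a=np.array([np.sin(t)*np.cos(YAW),np.sin(t)*np.sin(YAW),-np.cos(t)])
g=pl(0,0,62)+.019*a
for d in(0,.03):print(delta(g-d*a,YAW,t))
E
```

```text
t 5.75 [0.5253 0.0129 0.1375] pl [-18.3  -6.2 137.5] J [-0.67  0.13  0.69  2.39 -1.19  0.19 -0.29] F [0.3 0.3 0.2] gap 0.589 0.0
tilt 0.586 az 10.7 roll -0.011
[-0.0251 -0.0049  0.092  -0.014   0.074   0.0004]
[-0.0273 -0.0053  0.0621 -0.014   0.074   0.0004]
```

The wrist has reached its limits (j5 at its minimum, j6 at its minimum). I'll fit a kinematic model from the readings logged so far and use it to choose a better arm branch.

```bash
cat > kin.py <<'E'
import numpy as np, itertools
from scipy.spatial.transform import Rotation as R
from scipy.optimize import least_squares
D=[([1.19148921,.41741434,-.01028179,1.61361445,.00469413,1.11072655,-.05302433],[.20711613,-.58964336,.20424514],[.985773,.168082,-3e-5,-6e-5]),
([.60959915,-.08770129,-.0466681,2.5024455,-1.15857161,.43672591,.21353377],[.41341477,-.14416188,.17275749],[.941,.101,.323,-.003]),
([-.38300239,-.22675711,.65156904,2.56572831,-1.1903114,.19941156,.02125359],[.44561704,-.06747367,.19280507],[.927,.079,.365,-.034]),
([.1219901,.02521638,-.20517992,2.04995877,-.00731263,.8693785,-1.48905593],[.48723763,.01219749,.23552674],[.992,.08,.099,-.006]),
([-.34912504,.01287155,.34686814,2.39876704,-.63184161,.2262283,-.81501905],[.49702141,.01510601,.15730583],[.957,.085,.273,-.044])]
def fk(j,P):
    d1,d3,d5,d7,e1,e2,w,o1,o7,s1,s3,s5,s7=P
    T=R.from_euler('z',s1*j[0]+o1)*R.from_euler('y',j[1]);p=np.array([0,0,d1])
    T=T*R.from_euler('z',s3*j[2]);p=p+T.apply([e1,0,d3])
    T=T*R.from_euler('y',j[3]);p=p+T.apply([e2,0,0])
    T=T*R.from_euler('z',s5*j[4]);p=p+T.apply([0,0,d5])
    T=T*R.from_euler('y',j[5]);p=p+T.apply([w,0,0])
    T=T*R.from_euler('z',s7*j[6]+o7);p=p+T.apply([0,0,d7]);return p,T
E
python3 - <<'E'
from kin import *
best=None
for s in itertools.product((1,-1),repeat=4):
  for o1 in(0,1.57,3.14,-1.57):
   for o7 in (0,1.57,3.14,-1.57):
    def f(x):
        r=[]
        for j,p,q in D:
            pp,T=fk(j,list(x)+list(s));r+=list(pp-p)+list(.3*(T.inv()*R.from_quat(q)).as_rotvec())
        return r
    x0=[.35,.4,.4,.25,0,0,0,o1,o7]
    if best is not None and np.sum(np.square(f(x0)))>3: continue
    o=least_squares(f,x0,max_nfev=30)
    if best is None or o.cost<best[0]: best=(o.cost,list(o.x)+list(s),np.array(f(o.x)).reshape(-1,6))
print(best[0],np.round(best[1],4));print(np.abs(best[2]).max(1).round(4))
np.save("kin.npy",best[1])
E
```

```text
0.0002155834233625525 [ 0.289   0.4961  0.4644  0.3372 -0.0056 -0.0036 -0.0095 -0.0474  1.5293
 -1.     -1.     -1.     -1.    ]
[0.0021 0.0085 0.01   0.0074 0.0078]
```

```bash
cat >> kin.py <<'E'
P=np.load("kin.npy") if __import__("os").path.exists("kin.npy") else None
LO=np.array([-2.81,-.39,-1.27,.06,-1.19,.19,-2.82]);HI=np.array([2.81,2.02,1.25,2.57,4.33,2,2.82])
def ik(p,T,n=40,seed=0,ref=None):
    rng=np.random.default_rng(seed);out=[]
    for k in range(n):
        x0=rng.uniform(LO+.1,HI-.1)
        def f(j):
            pp,TT=fk(j,P);v=(j-(LO+HI)/2)/((HI-LO)/2)
            return np.r_[(pp-p)*10,(TT.inv()*T).as_rotvec()*3,.01*v**4]
        o=least_squares(f,x0,bounds=(LO,HI),max_nfev=80)
        if np.abs(f(o.x)[:6]).max()<.03:
            m=np.minimum(o.x-LO,HI-o.x).min();out.append((m,o.x))
    out.sort(key=lambda t:-t[0]);return out
E
python3 - <<'E'
from kin import *
from h import pl,ori,YAW
for t in(.61,.7):
  for fl in (0,1):
    T=ori(YAW,t)*R.from_euler('z',np.pi*fl)
    a=T.apply([0,0,1]);g=pl(0,0,62)+.019*a
    for nm,d in(("grasp",0),("back",.08)):
        o=ik(g-d*a,T,25)
        seen=[]
        for m,x in o:
            if all(np.abs(x-y).max()>.5 for y in seen): seen.append(x);print(t,fl,nm,round(m,2),x.round(2))
            if len(seen)>4:break
E
```

```text
0.61 0 grasp 0.16 [-0.51  0.43  0.52  2.35  4.06  0.35  0.67]
0.61 0 grasp 0.05 [ 0.58  0.47 -0.67  2.35  2.51  0.24  2.45]
0.61 1 grasp 0.2 [ 0.83  0.61 -0.98  2.36  2.17  0.39 -0.26]
0.61 1 grasp 0.07 [-0.25  0.39  0.23  2.35  3.86  0.26 -2.22]
0.61 1 back 0.04 [ 1.12  0.38 -1.23  2.43  1.76  0.23  0.06]
0.7 0 grasp 0.17 [ 0.03  0.4  -0.05  2.4   3.43  0.36  1.41]
0.7 0 grasp 0.17 [-0.5   0.46  0.53  2.4   3.81  0.48  0.91]
0.7 0 back 0.07 [-0.61  0.2   0.65  2.5   4.    0.32  0.8 ]
0.7 0 back 0.0 [ 0.82  0.24 -0.86  2.49  3.02  0.19  1.9 ]
0.7 1 grasp 0.17 [ 0.68  0.54 -0.78  2.4   2.7   0.39 -0.82]
0.7 1 grasp 0.17 [ 0.07  0.4  -0.1   2.4   3.4   0.36 -1.68]
0.7 1 back 0.08 [-0.26  0.16  0.28  2.49  3.86  0.27 -2.18]
0.7 1 back 0.03 [ 1.    0.31 -1.06  2.49  2.66  0.22 -0.84]
```

```bash
cat >> kin.py <<'E'
def rows(wps,n,J0=None):
    from h import bot
    J=np.array(bot.sense()["joints"]) if J0 is None else np.array(J0);p0,T0=fk(J,P)
    W=[J]+[np.array(w,float) for w in wps];k=np.linspace(0,len(W)-1,n+1)[1:]
    for t in k:
        i=min(int(t),len(W)-2);j=W[i]+(W[i+1]-W[i])*(t-i);p,T=fk(j,P)
        print(np.r_[T0.inv().apply(p-p0),(T0.inv()*T).as_rotvec()].round(3).tolist(),"|",p.round(3),T.apply([0,0,1]).round(2))
E
python3 - <<'E'
from kin import *
A=[.45,0,0,2.2,0,.5,-1.5]
print("p1");rows([A],9)
print("p2");rows([[.45,0,0,2.2,1.7,.5,-1.6],[.45,0,0,2.3,3.4,.5,-1.7]],20,A)
E
```

```text
p1
[0.005, 0.017, -0.005, 0.006, -0.007, 0.05] | [ 0.521 -0.009  0.144] [ 0.54  0.08 -0.84]
[0.009, 0.036, -0.011, 0.005, -0.017, 0.099] | [ 0.523 -0.028  0.152] [ 0.53  0.08 -0.84]
[0.009, 0.058, -0.02, -0.005, -0.032, 0.149] | [ 0.522 -0.05   0.159] [ 0.52  0.07 -0.85]
[0.007, 0.083, -0.029, -0.026, -0.05, 0.198] | [ 0.519 -0.076  0.167] [ 0.51  0.05 -0.86]
[0.003, 0.111, -0.041, -0.057, -0.071, 0.248] | [ 0.513 -0.105  0.174] [ 0.49  0.02 -0.87]
[-0.004, 0.141, -0.055, -0.1, -0.094, 0.3] | [ 0.505 -0.137  0.182] [ 0.47 -0.02 -0.88]
[-0.013, 0.174, -0.072, -0.155, -0.116, 0.353] | [ 0.493 -0.172  0.191] [ 0.44 -0.07 -0.89]
[-0.024, 0.21, -0.091, -0.222, -0.139, 0.407] | [ 0.479 -0.21   0.202] [ 0.41 -0.13 -0.9 ]
[-0.038, 0.247, -0.114, -0.302, -0.16, 0.464] | [ 0.461 -0.25   0.214] [ 0.38 -0.2  -0.9 ]
p2
[-0.001, 0.026, -0.001, -0.081, -0.009, -0.139] | [ 0.45  -0.274  0.216] [ 0.34 -0.28 -0.9 ]
[0.002, 0.052, -0.004, -0.162, -0.017, -0.278] | [ 0.441 -0.298  0.221] [ 0.31 -0.35 -0.88]
[0.009, 0.076, -0.009, -0.243, -0.024, -0.418] | [ 0.436 -0.322  0.23 ] [ 0.3  -0.43 -0.85]
[0.01
[... 848 characters left out ...]
0.064, -1.837] | [ 0.519 -0.422  0.392] [ 0.58 -0.75 -0.31]
[0.194, 0.128, -0.109, -1.069, -0.064, -1.986] | [ 0.534 -0.41   0.4  ] [ 0.64 -0.72 -0.27]
[0.204, 0.109, -0.111, -1.129, -0.061, -2.136] | [ 0.55  -0.396  0.406] [ 0.69 -0.68 -0.24]
[0.212, 0.087, -0.112, -1.187, -0.055, -2.287] | [ 0.564 -0.378  0.409] [ 0.75 -0.63 -0.22]
[0.216, 0.063, -0.111, -1.243, -0.046, -2.44] | [ 0.577 -0.357  0.409] [ 0.8  -0.57 -0.21]
[0.217, 0.037, -0.108, -1.295, -0.034, -2.593] | [ 0.589 -0.334  0.406] [ 0.84 -0.5  -0.21]
[0.213, 0.01, -0.104, -1.344, -0.017, -2.748] | [ 0.598 -0.309  0.399] [ 0.88 -0.43 -0.22]
[0.206, -0.016, -0.098, 1.323, -0.004, 2.764] | [ 0.604 -0.283  0.389] [ 0.9  -0.35 -0.24]
```

Request:
play_rows(plan=[[0.005, 0.017, -0.015, 0.006, -0.007, 0.05, 0.05], [0.009, 0.036, -0.02, 0.005, -0.017, 0.1, 0.05], [0.009, 0.058, -0.025, -0.005, -0.032, 0.15, 0.05], [0.007, 0.083, -0.03, -0.026, -0.05, 0.2, 0.05], [0.003, 0.111, -0.041, -0.057, -0.071, 0.25, 0.05], [-0.004, 0.141, -0.055, -0.1, -0.094, 0.3, 0.05], [-0.013, 0.174, -0.072, -0.155, -0.116, 0.353, 0.05], [-0.024, 0.21, -0.091, -0.222, -0.139, 0.407, 0.05], [-0.038, 0.247, -0.114, -0.302, -0.16, 0.464, 0.05], [-0.038, 0.247, -0.114, -0.302, -0.16, 0.464, 0.05]])

```text
clock: 7.0
tcp_pos: [0.4736, -0.2486, 0.2095]
orientation: [0.96, -0.184, 0.206, 0.054]
contact_force: [0.2, 0.7, 0.4]
finger_gap: 0.585
finger_force: 0.0
```

Run:
```python
from st import *;from kin import *
s,q=st();j=s["joints"]
rows([[j[0],j[1],j[2],2.2,1.7,.5,j[6]-.1]],10)
```

```text
t 7.0 [ 0.4736 -0.2486  0.2095] pl [-111.2 -256.   209.5] J [-0.78  0.01  1.23  2.2  -0.02  0.51 -1.48] F [0.2 0.7 0.4] gap 0.585 0.0
tilt 0.429 az -25.6 roll 0.029
[-0.001, 0.027, -0.001, -0.084, -0.01, -0.141] | [ 0.449 -0.271  0.213] [ 0.33 -0.27 -0.9 ]
[0.002, 0.053, -0.004, -0.167, -0.018, -0.281] | [ 0.44  -0.296  0.218] [ 0.3  -0.35 -0.89]
[0.008, 0.079, -0.01, -0.25, -0.026, -0.422] | [ 0.434 -0.32   0.227] [ 0.28 -0.43 -0.86]
[0.019, 0.102, -0.017, -0.333, -0.033, -0.563] | [ 0.431 -0.344  0.239] [ 0.27 -0.5  -0.82]
[0.033, 0.123, -0.026, -0.416, -0.039, -0.704] | [ 0.432 -0.366  0.254] [ 0.28 -0.57 -0.77]
[0.049, 0.14, -0.037, -0.498, -0.045, -0.846] | [ 0.435 -0.385  0.272] [ 0.29 -0.63 -0.72]
[0.069, 0.154, -0.048, -0.58, -0.049, -0.988] | [ 0.442 -0.402  0.291] [ 0.31 -0.68 -0.66]
[0.09, 0.164, -0.06, -0.661, -0.053, -1.13] | [ 0.452 -0.416  0.311] [ 0.34 -0.73 -0.6 ]
[0.112, 0.169, -0.073, -0.741, -0.056, -1.273] | [ 0.464 -0.426  0.332] [ 0.38 -0.76 -0.53]
[0.135, 0.17, -0.086, -0.82, -0.059, -1.416] | [ 0.479 -0.432  0.353] [ 0.42 -0.78 -0.46]
```

Request:
play_rows(plan=[[-0.001, 0.027, -0.001, -0.084, -0.01, -0.14, 0.05], [0.002, 0.053, -0.004, -0.167, -0.018, -0.28, 0.05], [0.008, 0.079, -0.01, -0.25, -0.026, -0.42, 0.05], [0.019, 0.102, -0.017, -0.333, -0.033, -0.56, 0.05], [0.033, 0.123, -0.026, -0.416, -0.039, -0.7, 0.05], [0.049, 0.14, -0.037, -0.498, -0.045, -0.846, 0.05], [0.069, 0.154, -0.048, -0.58, -0.049, -0.988, 0.05], [0.09, 0.164, -0.06, -0.66, -0.053, -1.13, 0.05], [0.112, 0.169, -0.073, -0.74, -0.056, -1.273, 0.05], [0.135, 0.17, -0.086, -0.82, -0.059, -1.416, 0.05]])

```text
clock: 8.25
tcp_pos: [0.4934, -0.433, 0.3477]
orientation: [0.755, 0.408, 0.013, 0.513]
contact_force: [0.1, -0.5, 0.1]
finger_gap: 0.586
finger_force: 0.0
```

Run:
```python
from st import *;from kin import *
s,q=st();j=s["joints"]
G=[.3,.3,0,2.3,3.4,.4,-1.65]
rows([[.45,.2,0,2.25,3.3,.5,-1.7]],10)
print(fk(G,P)[0])
```

```text
t 8.25 [ 0.4934 -0.433   0.3477] pl [-121.1 -441.2  347.7] J [-0.8   0.01  1.22  2.22  1.68  0.54 -1.56] F [ 0.1 -0.5  0.1] gap 0.586 0.0
tilt 1.078 az -60.2 roll 0.786
[0.004, 0.022, 0.001, -0.076, -0.009, -0.143] | [ 0.487 -0.426  0.358] [ 0.45 -0.79 -0.41]
[0.013, 0.04, 0.002, -0.147, -0.011, -0.287] | [ 0.505 -0.424  0.367] [ 0.49 -0.79 -0.36]
[0.027, 0.055, 0.003, -0.212, -0.006, -0.432] | [ 0.524 -0.418  0.372] [ 0.55 -0.77 -0.32]
[0.045, 0.065, 0.005, -0.273, 0.006, -0.574] | [ 0.543 -0.41   0.371] [ 0.6  -0.74 -0.3 ]
[0.067, 0.071, 0.007, -0.332, 0.027, -0.715] | [ 0.562 -0.398  0.365] [ 0.65 -0.7  -0.28]
[0.092, 0.072, 0.008, -0.389, 0.056, -0.85] | [ 0.58  -0.385  0.355] [ 0.7  -0.65 -0.29]
[0.118, 0.069, 0.009, -0.447, 0.092, -0.981] | [ 0.596 -0.369  0.34 ] [ 0.75 -0.59 -0.3 ]
[0.145, 0.061, 0.009, -0.506, 0.135, -1.105] | [ 0.609 -0.352  0.323] [ 0.79 -0.53 -0.32]
[0.171, 0.051, 0.007, -0.568, 0.182, -1.223] | [ 0.62  -0.333  0.305] [ 0.82 -0.45 -0.34]
[0.197, 0.038, 0.003, -0.634, 0.233, -1.332] | [ 0.627 -0.313  0.286] [ 0.85 -0.37 -0.37]
[ 0.61932042 -0.19092704  0.16027047]
```

Request:
play_rows(plan=[[0.004, 0.022, 0.001, -0.076, -0.009, -0.143, 0.05], [0.013, 0.04, 0.002, -0.147, -0.011, -0.287, 0.05], [0.027, 0.055, 0.003, -0.212, -0.006, -0.432, 0.05], [0.045, 0.065, 0.005, -0.273, 0.006, -0.574, 0.05], [0.067, 0.071, 0.007, -0.332, 0.027, -0.715, 0.05], [0.092, 0.072, 0.008, -0.389, 0.056, -0.85, 0.05], [0.118, 0.069, 0.009, -0.447, 0.092, -0.98, 0.05], [0.145, 0.061, 0.009, -0.506, 0.135, -1.105, 0.05], [0.171, 0.051, 0.007, -0.568, 0.182, -1.223, 0.05], [0.197, 0.038, 0.003, -0.634, 0.233, -1.332, 0.05]])

```text
clock: 9.5
tcp_pos: [0.6494, -0.3169, 0.2973]
orientation: [0.158, 0.807, -0.103, 0.559]
contact_force: [0.3, 0.5, -0.0]
finger_gap: 0.583
finger_force: 0.0
```

Run:
```python
from st import *;from kin import *
s,q=st();j=s["joints"]
T=ori(YAW,.66)*R.from_euler('z',np.pi);a=T.apply([0,0,1])
for off in ([-20,-60],[-20,-100],[0,0]):
  p=pl(off[0],off[1],62)+.019*a-.06*a
  R0=R.from_quat(s["orientation"])
  print(off,p.round(3),R0.inv().apply(p-s["tcp_pos"]).round(3),(R0.inv()*T).as_rotvec().round(3))
  for m,x in ik(p,T,12)[:3]: print(m.round(2),x.round(2))
```

```text
t 9.5 [ 0.6494 -0.3169  0.2973] pl [  51.5 -351.5  297.3] J [-0.23  0.29  0.76  2.25  3.49  0.58 -2.02] F [ 0.3  0.5 -0. ] gap 0.583 0.0
tilt 1.21 az -21.6 roll 0.01
[-20, -60] [ 0.507 -0.045  0.094] [ 0.274  0.198 -0.146] [-0.435  0.539 -0.334]
0.07 [ 0.24  0.21 -0.06  2.45  4.15  0.26 -2.29]
0.05 [ 1.28  0.52 -1.22  2.45  2.17  0.24 -0.11]
0.05 [ 1.28  0.52 -1.22  2.45  2.17  0.24 -0.11]
[-20, -100] [ 0.514 -0.084  0.094] [ 0.266  0.164 -0.127] [-0.435  0.539 -0.334]
0.01 [ 1.4   0.61 -1.26  2.41  1.98  0.25  0.2 ]
0.01 [ 1.4   0.61 -1.26  2.41  1.98  0.25  0.2 ]
0.0 [ 0.49  0.24 -0.22  2.41  4.33  0.27 -2.36]
[0, 0] [0.518 0.018 0.094] [ 0.279  0.26  -0.158] [-0.435  0.539 -0.334]
0.09 [ 1.    0.43 -1.11  2.45  2.25  0.28 -0.39]
0.09 [ 1.    0.43 -1.11  2.45  2.25  0.28 -0.39]
0.09 [ 1.    0.43 -1.11  2.45  2.25  0.28 -0.39]
```

```bash
cat >> kin.py <<'E'
def lik(p,T,j0):
    f=lambda j:np.r_[(fk(j,P)[0]-p)*10,(fk(j,P)[1].inv()*T).as_rotvec()*3,.003*(j-j0)]
    o=least_squares(f,np.clip(j0,LO+1e-3,HI-1e-3),bounds=(LO,HI),max_nfev=60);return o.x,np.abs(f(o.x)[:6]).max()
def chain(ws):
    "ws: plate x,y,z mm of GRASP point, yaw, tilt -> prints tool deltas from now"
    from h import bot,pl,ori
    s=bot.sense();j=np.array(s["joints"]);R0=R.from_quat(s["orientation"])
    for x,y,z,yaw,t in ws:
        T=ori(yaw,t)*R.from_euler('z',np.pi);p=pl(x,y,z)+.019*T.apply([0,0,1]);j,e=lik(p,T,j)
        print([x,y,z,round(yaw,2),t],R0.inv().apply(p-s["tcp_pos"]).round(4).tolist(),(R0.inv()*T).as_rotvec().round(3).tolist(),"J",j.round(2),"e",e.round(3))
E
python3 - <<'E'
from kin import *
Y=.16
chain([(-20,-240,230,-.1,1.0),(-70,-120,190,Y,.85),(-70,0,140,Y,.8),(-50,0,110,Y,.75),(-35,0,97,Y,.72),(0,0,62,Y,.72)])
E
```

```text
[-20, -240, 230, -0.1, 1.0] [0.1097, 0.0624, -0.0691] [-0.247, 0.21, -0.135] J [-0.13  0.2   0.7   2.35  4.14  0.6  -2.35] e 0.0
[-70, -120, 190, 0.16, 0.85] [0.188, 0.142, -0.1548] [-0.461, 0.354, -0.288] J [ 1.63  0.2  -1.27  2.47  4.33  0.29 -2.25] e 0.013
[-70, 0, 140, 0.16, 0.8] [0.2585, 0.2439, -0.1949] [-0.454, 0.403, -0.3] J [ 1.11  0.22 -1.12  2.57  3.15  0.3  -1.34] e 0.014
[-50, 0, 110, 0.16, 0.75] [0.2814, 0.2536, -0.1686] [-0.447, 0.452, -0.312] J [ 0.83  0.32 -0.87  2.52  2.98  0.33 -1.15] e 0.0
[-35, 0, 97, 0.16, 0.72] [0.2896, 0.261, -0.1522] [-0.443, 0.481, -0.319] J [ 0.73  0.36 -0.78  2.48  2.91  0.31 -1.09] e 0.0
[0, 0, 62, 0.16, 0.72] [0.3119, 0.2786, -0.1117] [-0.443, 0.481, -0.319] J [ 0.59  0.51 -0.68  2.41  2.86  0.4  -1.01] e 0.0
```

Run:
```python
from kin import *
chain([(0,-240,200,-.45,1.0),(-20,-120,160,-.2,.85),(-40,-60,110,-.05,.8),(-45,0,107,.05,.75),(-35,0,97,.1,.72),(0,0,62,.12,.72)])
```

```text
[0, -240, 200, -0.45, 1.0] [0.1316, 0.0669, -0.0419] [0.067, 0.21, 0.022] J [-0.49  0.33  0.8   2.35  3.22  0.43 -1.94] e 0.0
[-20, -120, 160, -0.2, 0.85] [0.2006, 0.1626, -0.1024] [-0.15, 0.36, -0.102] J [-0.5   0.23  0.67  2.44  3.41  0.34 -1.97] e 0.0
[-40, -60, 110, -0.05, 0.8] [0.2658, 0.2051, -0.1304] [-0.276, 0.408, -0.187] J [-0.47  0.3   0.57  2.51  3.52  0.47 -2.02] e 0.0
[-45, 0, 107, 0.05, 0.75] [0.2825, 0.2549, -0.1629] [-0.355, 0.455, -0.25] J [-0.57  0.26  0.53  2.52  3.49  0.38 -2.  ] e 0.0
[-35, 0, 97, 0.1, 0.72] [0.2895, 0.2603, -0.1518] [-0.393, 0.483, -0.285] J [-0.48  0.29  0.47  2.49  3.64  0.38 -2.08] e 0.0
[0, 0, 62, 0.12, 0.72] [0.3118, 0.2782, -0.1114] [-0.41, 0.483, -0.296] J [-0.44  0.44  0.44  2.42  3.64  0.47 -2.1 ] e 0.0
```

Request:
play_rows(plan=[[0.044, 0.022, -0.014, 0.022, 0.07, 0.007, 0.05], [0.088, 0.045, -0.028, 0.045, 0.14, 0.015, 0.05], [0.132, 0.067, -0.042, 0.067, 0.21, 0.022, 0.05], [0.155, 0.1, -0.062, -0.01, 0.26, -0.02, 0.05], [0.178, 0.13, -0.082, -0.08, 0.31, -0.06, 0.05], [0.2, 0.163, -0.102, -0.15, 0.36, -0.1, 0.05], [0.22, 0.177, -0.111, -0.2, 0.376, -0.13, 0.05], [0.245, 0.191, -0.12, -0.24, 0.392, -0.16, 0.05], [0.266, 0.205, -0.13, -0.276, 0.408, -0.187, 0.05], [0.266, 0.205, -0.13, -0.276, 0.408, -0.187, 0.05]])

```text
clock: 10.75
tcp_pos: [0.5268, -0.0445, 0.0966]
orientation: [0.024, 0.921, -0.01, 0.39]
contact_force: [-0.7, -1.1, -0.6]
finger_gap: 0.586
finger_force: 0.0
```

Run:
```python
from kin import *;from st import *
st()
chain([(-45,0,107,.05,.75),(-35,0,97,.1,.72),(0,0,62,.12,.72)])
```

```text
t 10.75 [ 0.5268 -0.0445  0.0966] pl [-26.1 -63.   96.6] J [-0.52  0.31  0.58  2.55  3.37  0.5  -1.91] F [-0.7 -1.1 -0.6] gap 0.586 0.0
tilt 0.801 az -3.0 roll 0.001
[-45, 0, 107, 0.05, 0.75] [0.0158, 0.0589, -0.0111] [-0.071, 0.051, -0.074] J [-0.53  0.26  0.49  2.52  3.47  0.38 -1.97] e 0.0
[-35, 0, 97, 0.1, 0.72] [0.0168, 0.0616, 0.0028] [-0.104, 0.08, -0.111] J [-0.44  0.29  0.43  2.48  3.62  0.37 -2.05] e 0.0
[0, 0, 62, 0.12, 0.72] [0.0181, 0.0692, 0.0517] [-0.118, 0.08, -0.126] J [-0.41  0.44  0.4   2.42  3.62  0.46 -2.06] e 0.0
```

Request:
play_rows(plan=[[0.005, 0.015, -0.006, -0.02, 0.012, -0.018, 0.05], [0.01, 0.03, -0.011, -0.036, 0.025, -0.037, 0.05], [0.014, 0.045, -0.011, -0.055, 0.04, -0.055, 0.05], [0.016, 0.059, -0.011, -0.071, 0.051, -0.074, 0.05], [0.017, 0.062, 0.003, -0.104, 0.08, -0.111, 0.05], [0.017, 0.062, 0.003, -0.104, 0.08, -0.111, 0.05]])

```text
clock: 11.5
tcp_pos: [0.5223, 0.0177, 0.0837]
orientation: [-0.046, 0.934, 0.018, 0.353]
contact_force: [-0.7, -0.0, 0.1]
finger_gap: 0.585
finger_force: 0.0
```

Run:
```python
from kin import *;from st import *
st()
chain([(-20,0,82,.1,.72),(0,0,62,.1,.72)])
b=snap("top","t2.png");a=snap("scene","s2.png")
m=np.hstack([a[100:260,200:400],b[140:300,180:360]])[:,:,::-1];cv2.imwrite("pics/m2.png",cv2.resize(m,None,fx=2.1,fy=2.1))
```

```text
t 11.5 [0.5223 0.0177 0.0837] pl [-20.6  -0.9  83.7] J [-0.47  0.29  0.42  2.52  3.44  0.39 -1.9 ] F [-0.7 -0.   0.1] gap 0.585 0.0
tilt 0.723 az 5.7 roll 0.0
[-20, 0, 82, 0.1, 0.72] [0.0008, 0.001, 0.0206] [-0.001, 0.003, -0.001] J [-0.37  0.35  0.35  2.46  3.56  0.4  -2.  ] e 0.0
[0, 0, 62, 0.1, 0.72] [-0.0009, 0.0022, 0.0488] [-0.001, 0.003, -0.001] J [-0.37  0.43  0.35  2.42  3.54  0.44 -2.  ] e 0.0
```

View pics/m2.png

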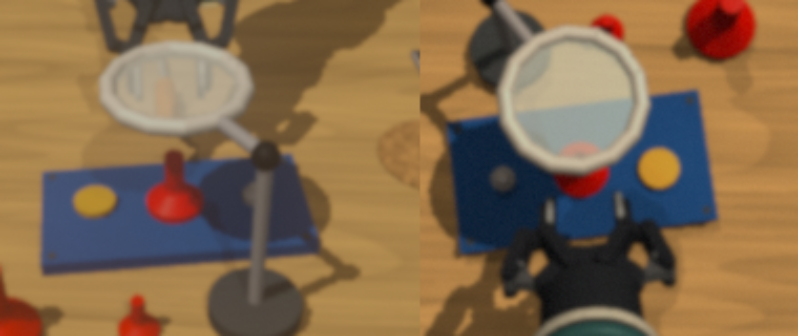

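The fingers at (549,210) and (620,205) straddle the cover at (582,180), and the ring is clear. I'll advance and close.

Request:
play_rows(plan=[[0, 0.001, 0.012, 0, 0, 0, 0.05], [0, 0.001, 0.024, 0, 0, 0, 0.05], [0, 0.002, 0.036, 0, 0, 0, 0.05], [-0.001, 0.002, 0.049, 0, 0, 0, 0.05], [-0.001, 0.002, 0.049, 0, 0, 0, 0.01], [-0.001, 0.002, 0.049, 0, 0, 0, 0.01], [-0.001, 0.002, 0.049, 0, 0, 0, 0.01], [-0.001, 0.002, 0.049, 0, 0, 0, 0.01]], force=40)

```text
clock: 12.6
tcp_pos: [0.5542, 0.023, 0.048]
orientation: [-0.046, 0.934, 0.018, 0.354]
contact_force: [-0.1, -1.2, 0.8]
finger_gap: 0.124
finger_force: 29.3
```

Run:
```python
from kin import *;from st import *
st()
M=topl([.440,.280,0]);print("mat pl",M)
chain([(0,0,75,.1,.72),(-40,0,100,.1,.72),(-60,30,120,.15,.75),(-70,100,130,.25,.8),(-65,200,130,.4,.85),(M[0],M[1],80,.6,.8)])
```

```text
t 12.6 [0.5542 0.023  0.048 ] pl [11.9 -0.8 48. ] J [-0.44  0.44  0.39  2.46  3.43  0.48 -1.93] F [-0.1 -1.2  0.8] gap 0.124 29.3
tilt 0.724 az 5.7 roll 0.001
mat pl [-59.817419   271.15170363   0.        ]
[0, 0, 75, 0.1, 0.72] [-0.0089, 0.0001, -0.0091] [-0.0, 0.004, -0.001] J [-0.36  0.39  0.34  2.41  3.56  0.4  -2.01] e 0.0
[-40, 0, 100, 0.1, 0.72] [0.0044, -0.0024, -0.0543] [-0.0, 0.004, -0.001] J [-0.36  0.26  0.35  2.49  3.58  0.35 -1.99] e 0.0
[-60, 30, 120, 0.15, 0.75] [0.007, 0.027, -0.0837] [-0.034, -0.026, -0.038] J [-0.43  0.17  0.35  2.55  3.51  0.34 -1.92] e 0.0
[-70, 100, 130, 0.25, 0.8] [0.0103, 0.0976, -0.1008] [-0.104, -0.076, -0.11] J [-0.1   0.12 -0.18  2.57  3.15  0.33 -1.58] e 0.064
[-65, 200, 130, 0.4, 0.85] [0.0106, 0.1999, -0.1019] [-0.213, -0.125, -0.213] J [-0.83  0.19  0.33  2.57  3.13  0.45 -1.69] e 0.021
[np.float64(-59.817419000211366), np.float64(271.15170363498214), 80, 0.6, 0.8] [0.0449, 0.2736, -0.0645] [-0.346, -0.075, -0.363] J [-0.78  0.37  0.2   2.5   3.32  0.54 -1.78] e 0.0
```

Run:
```python
from h import *
b=snap("top","t3.png");a=snap("scene","s3.png")
m=np.hstack([a[140:220,240:340],b[180:260,220:320]])[:,:,::-1];cv2.imwrite("pics/m3.png",cv2.resize(m,None,fx=4,fy=4,interpolation=cv2.INTER_CUBIC))
s=bot.sense();print(s["finger_gap"],s["finger_force"])
```

```text
0.12349180134407559 29.53996628522873
```

View pics/m3.png

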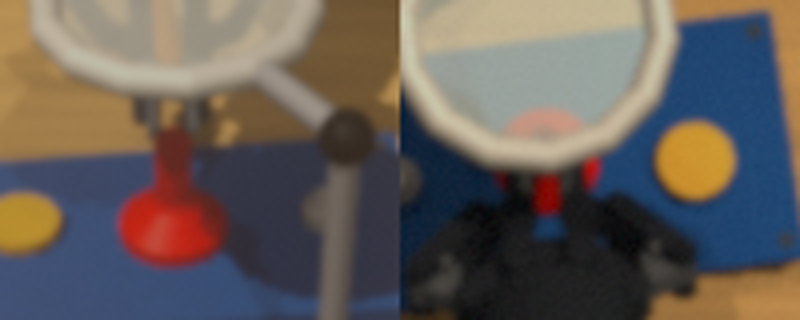

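Run:
```python
from h import *
for n,p in(("stemtop",(0,0,75)),("stem@39",(0,0,39)),("footfront",(27,0,15)),("tipL",(12,12,48)),("tipR",(12,-12,48)),("TCP",(12,0,48)),("grasp",(-1,0,62))):
    q=proj("scene",pl(*p));print(n,((q-[240,140])*4).round(), "top",((proj("top",pl(*p))-[220,180])*4+[400,0]).round())
```

```text
stemtop [172. 132.] top [543. 147.]
stem@39 [173. 190.] top [544. 158.]
footfront [179. 264.] top [538. 113.]
tipL [200. 190.] top [516. 134.]
tipR [150. 193.] top [565. 128.]
TCP [175. 192.] top [540. 131.]
grasp [172. 152.] top [543. 153.]
```

Run:
```python
from h import *
for uv in((241.4,235),(275,233)):
  for z in(.084,.1): print("m2 top",topl(ray("top",uv,z)).round(1))
# scene tips now
for uv in((145/4+240,130/4+140),(195/4+240,126/4+140)):
  for x in (-30,-15,0,12):
    # point on ray with plate x = x
    zs=np.linspace(.0,.3,601);P=[topl(ray("scene",uv,z)) for z in zs];i=np.argmin([abs(p[0]-x) for p in P]);print("scene",P[i].round(1))
im=cv2.imread("pics/s3.png");cv2.imwrite("pics/z.png",cv2.resize(im[150:200,262:312],None,fx=10,fy=10,interpolation=cv2.INTER_CUBIC)*2)
```

```text
m2 top [-32.3  30.7  84. ]
m2 top [-34.1  30.2 100. ]
m2 top [-36.8 -31.9  84. ]
m2 top [-38.5 -31.2 100. ]
scene [-29.8 -10.9  53.5]
scene [-15.3 -11.8  65. ]
scene [ -0.1 -12.8  77. ]
scene [ 11.9 -13.6  86.5]Traceback (most recent call last):
  File "<stdin>", line 8, in <module>
  File "h.py", line 5, in ray
    c=bot.get_calibration(cam);K=np.array(c["intrinsics"]);T=np.array(c["extrinsics"])
ValueError: time passes only in moves, steps and waits
```

Run:
```python
import cv2,numpy as np
a=cv2.imread("pics/s3.png")[150:200,255:320];b=cv2.imread("pics/t3.png")[205:255,225:290]
m=np.clip(np.hstack([a,b]).astype(float)*1.6+15,0,255).astype(np.uint8);cv2.imwrite("pics/z.png",cv2.resize(m,None,fx=6,fy=6,interpolation=cv2.INTER_CUBIC))
```

```text
(no output)
```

View pics/z.png

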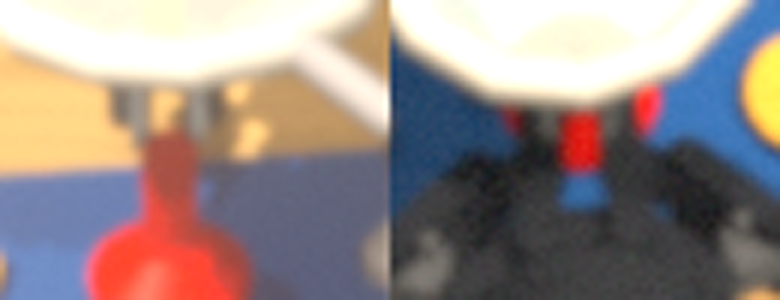

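The fingertips end at the top rear of the stem (scene zoom (130,130)/(205,125), stem top at (172,135)). So they are only pinching its edge, about 20 mm short of a proper grasp. I'll open, advance further and look again.

Request:
play_rows(plan=[[0, 0, 0, 0, 0, 0, 0.045], [0, 0, 0, 0, 0, 0, 0.045], [0, 0, 0, 0, 0, 0, 0.045], [0, 0, 0.005, 0, 0, 0, 0.045], [0, 0, 0.01, 0, 0, 0, 0.045], [0, 0, 0.015, 0, 0, 0, 0.045], [0, 0, 0.015, 0, 0, 0, 0.045]])

```text
clock: 13.58
tcp_pos: [0.5643, 0.024, 0.036]
orientation: [-0.046, 0.934, 0.018, 0.353]
contact_force: [-0.1, -0.1, 0.8]
finger_gap: 0.53
finger_force: 0.0
```

Run:
```python
from st import *
st()
a=snap("scene","s4.png");b=snap("top","t4.png")
m=np.hstack([a[140:205,250:325],b[200:265,220:295]])[:,:,::-1];m=np.clip(m*1.5+15.,0,255).astype(np.uint8);cv2.imwrite("pics/z4.png",cv2.resize(m,None,fx=5.3,fy=5.3,interpolation=cv2.INTER_CUBIC))
```

```text
t 13.57 [0.5643 0.024  0.036 ] pl [21.9 -1.4 36. ] J [-0.44  0.49  0.38  2.43  3.43  0.5  -1.94] F [-0.1 -0.1  0.8] gap 0.53 0.0
tilt 0.723 az 5.7 roll 0.0
```

View pics/z4.png

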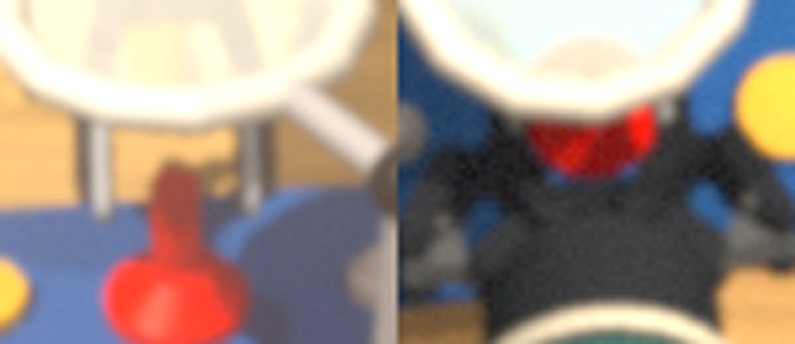

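Run:
```python
import h
from h import *
cal={c:bot.get_calibration(c) for c in("scene",)}
class B: get_calibration=staticmethod(lambda c:cal[c])
h.bot=B
for s in range(-5,36,5):
    print(s,[ (proj("scene",pl(21.9-.66*s,y,36+.75*s))).round(1).tolist() for y in(-27,27)])
```

```text
-5 [[270.5, 199.7], [298.6, 197.6]]
0 [[270.3, 197.1], [298.4, 195.0]]
5 [[270.1, 194.5], [298.2, 192.4]]
10 [[269.9, 191.8], [298.1, 189.8]]
15 [[269.7, 189.2], [297.9, 187.2]]
20 [[269.5, 186.6], [297.7, 184.6]]
25 [[269.3, 184.0], [297.5, 182.0]]
30 [[269.1, 181.4], [297.3, 179.4]]
35 [[269.0, 178.8], [297.1, 176.8]]
```

Request:
play_rows(plan=[[0, 0, 0.004, 0, 0, 0, 0.045], [0, 0, 0.008, 0, 0, 0, 0.045], [0, 0.001, 0.013, 0, 0, 0, 0.045], [0, 0.001, 0.013, 0, 0, 0, 0.012], [0, 0.001, 0.013, 0, 0, 0, 0.012], [0, 0.001, 0.013, 0, 0, 0, 0.012], [0, 0.001, 0.013, 0, 0, 0, 0.012]], force=40)

```text
clock: 14.55
tcp_pos: [0.5726, 0.0259, 0.0267]
orientation: [-0.046, 0.934, 0.018, 0.353]
contact_force: [0.1, -0.2, -1.1]
finger_gap: 0.192
finger_force: 38.9
```

Run:
```python
from st import *;from kin import *
s,q=st()
g=topl(s["tcp_pos"]-.019*q[:,2]);print(g)
M=topl([.440,.280,0])
x,y,z=g
chain([(x,y,z+12,.1,.72),(x-50,y,z+45,.1,.72),(x-60,60,z+60,.2,.8),(x-45,140,z+60,.4,.85),(M[0]+20,210,z+45,.55,.85),(M[0]+21*.75,M[1]+21*.5,z+25,.7,.72)])
```

```text
t 14.55 [0.5726 0.0259 0.0267] pl [30.4 -0.9 26.7] J [-0.43  0.52  0.38  2.42  3.42  0.51 -1.94] F [ 0.1 -0.2 -1.1] gap 0.192 38.9
tilt 0.723 az 5.7 roll 0.001
[17.88697168 -0.12259367 40.94845075]
[np.float64(17.886971682162155), np.float64(-0.12259367244341668), np.float64(52.94845075350166), 0.1, 0.72] [-0.0079, 0.0, -0.009] [-0.0, 0.003, -0.001] J [-0.36  0.47  0.33  2.38  3.53  0.44 -2.  ] e 0.0
[np.float64(-32.113028317837845), np.float64(-0.12259367244341668), np.float64(85.94845075350166), 0.1, 0.72] [0.0077, -0.003, -0.0668] [-0.0, 0.003, -0.001] J [-0.36  0.32  0.35  2.48  3.56  0.4  -1.98] e 0.0
[np.float64(-42.113028317837845), 60, np.float64(100.94845075350166), 0.2, 0.8] [0.0066, 0.0577, -0.0871] [-0.069, -0.077, -0.073] J [-0.49  0.28  0.35  2.55  3.43  0.5  -1.87] e 0.0
[np.float64(-27.113028317837845), 140, np.float64(100.94845075350166), 0.4, 0.85] [-0.0015, 0.1414, -0.0809] [-0.213, -0.126, -0.213] J [-0.54  0.33  0.28  2.53  3.48  0.59 -1.85] e 0.0
[np.float64(-39.817419000211366), 210, np.float64(85.94845075350166), 0.55, 0.85] [0.0218, 0.2124, -0.0814] [-0.319, -0.124, -0.319] J [-0.61  0.38  0.22  2.53  3.48  0.64 -1.82] e 0.0
[np.float64(-44.067419000211366), np.float64(281.65170363498214), np.float64(65.94845075350166), 0.7, 0.72] [0.0446, 0.2845, -0.0725] [-0.397, 0.003, -0.451] J [-0.66  0.4   0.12  2.42  3.56  0.42 -1.88] e 0.0
```

Request:
play_rows(plan=[[-0.004, 0, -0.0045, 0, 0, 0, 0.012], [-0.008, 0, -0.009, 0, 0, 0, 0.012], [-0.004, -0.001, -0.022, 0, 0, 0, 0.012], [0.0, -0.002, -0.037, 0, 0, 0, 0.012], [0.004, -0.003, -0.052, 0, 0, 0, 0.012], [0.008, -0.003, -0.067, 0, 0, 0, 0.012], [0.008, 0.017, -0.073, -0.023, -0.025, -0.024, 0.012], [0.007, 0.037, -0.08, -0.046, -0.05, -0.049, 0.012], [0.007, 0.058, -0.087, -0.069, -0.077, -0.073, 0.012], [0.007, 0.058, -0.087, -0.069, -0.077, -0.073, 0.012]], force=50)

```text
clock: 15.8
tcp_pos: [0.5069, 0.0703, 0.0804]
orientation: [-0.087, 0.92, 0.038, 0.38]
contact_force: [0.2, -0.7, -2.5]
finger_gap: 0.189
finger_force: 49.6
```

Run:
```python
from st import *;from kin import *
s,q=st()
def tgt(ws):
    # cover base centre world xy, base z, heading, tilt ; cover frame fixed at tilt .72
    R0=R.from_quat(s["orientation"]);j=s["joints"]
    for x,y,z,h,t in ws:
        T=ori(h,t)*R.from_euler('z',np.pi);p=np.array([x+.0304*np.cos(h),y+.0304*np.sin(h),z+.0117]);j,e=lik(p,T,j)
        print(R0.inv().apply(p-s["tcp_pos"]).round(4).tolist(),(R0.inv()*T).as_rotvec().round(3).tolist(),"J",j.round(2),e.round(3))
tgt([(.485,.15,.07,.4,.8),(.46,.23,.06,.55,.76),(.44,.28,.04,.65,.723),(.44,.28,.005,.65,.723)])
```

```text
t 15.8 [0.5069 0.0703 0.0804] pl [-27.3  53.5  80.4] J [-0.22  0.29  0.02  2.57  3.14  0.51 -1.58] F [ 0.2 -0.7 -2.5] gap 0.189 49.6
tilt 0.784 az 11.1 roll 0.003
[-0.0171, 0.0887, 0.0157] [-0.147, -0.016, -0.15] J [-0.19  0.32 -0.1   2.49  3.35  0.47 -1.66] 0.0
[-0.0023, 0.1763, 0.0154] [-0.249, 0.024, -0.26] J [-0.33  0.34 -0.15  2.46  3.28  0.41 -1.61] 0.0
[0.0201, 0.2319, 0.0216] [-0.313, 0.06, -0.338] J [-0.43  0.4  -0.16  2.42  3.24  0.39 -1.57] 0.0
[0.0448, 0.2318, 0.0464] [-0.313, 0.06, -0.338] J [-0.44  0.5  -0.14  2.42  3.22  0.5  -1.54] 0.0
```

Request:
play_rows(plan=[[-0.006, 0.03, 0.005, -0.05, -0.005, -0.05, 0.012], [-0.011, 0.06, 0.01, -0.1, -0.01, -0.1, 0.012], [-0.017, 0.089, 0.016, -0.147, -0.016, -0.15, 0.012], [-0.01, 0.132, 0.016, -0.2, 0.004, -0.205, 0.012], [-0.002, 0.176, 0.015, -0.249, 0.024, -0.26, 0.012], [0.009, 0.204, 0.018, -0.28, 0.042, -0.3, 0.012], [0.02, 0.232, 0.022, -0.313, 0.06, -0.338, 0.012], [0.02, 0.232, 0.022, -0.313, 0.06, -0.338, 0.012], [0.02, 0.232, 0.022, -0.313, 0.06, -0.338, 0.012]])

```text
clock: 16.92
tcp_pos: [0.4652, 0.2982, 0.0509]
orientation: [-0.298, 0.887, 0.113, 0.335]
contact_force: [-0.3, -0.5, -1.1]
finger_gap: 0.187
finger_force: 49.6
```

Run:
```python
from st import *
s,q=st()
T=ori(.65,.723)*R.from_euler('z',np.pi);R0=R.from_quat(s["orientation"])
for z in(.008,.004):
  p=np.array([.44+.0304*np.cos(.65),.28+.0304*np.sin(.65),z+.0117]);print(R0.inv().apply(p-s["tcp_pos"]).round(4).tolist(),(R0.inv()*T).as_rotvec().round(3).tolist())
a=snap("scene","s5.png");b=snap("top","t5.png")
m=np.hstack([a[110:210,340:470],b[200:300,80:210]])[:,:,::-1];m=np.clip(m*1.4+10.,0,255).astype(np.uint8);cv2.imwrite("pics/z5.png",cv2.resize(m,None,fx=3,fy=3,interpolation=cv2.INTER_CUBIC))
```

```text
t 16.93 [0.4652 0.2982 0.0509] pl [-32.1 285.1  50.9] J [-0.5   0.4  -0.12  2.45  3.12  0.42 -1.49] F [-0.3 -0.5 -1.1] gap 0.187 49.6
tilt 0.723 az 37.3 roll 0.001
[0.0211, 0.0008, 0.023] [0.0, -0.0, -0.001]
[0.0237, 0.0008, 0.026] [0.0, -0.0, -0.001]
```

View pics/z5.png

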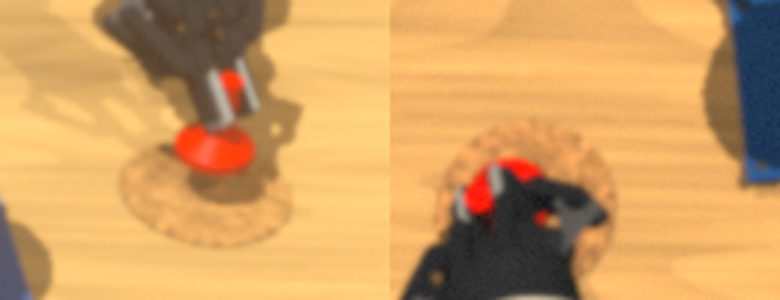

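The cover is held over the mat: foot at (215,148), stem top at (232,82), mat centre at (207,195) in the scene crop. I'll check how upright it is before lowering.

Run:
```python
import h
from h import *
cal={c:bot.get_calibration(c) for c in("scene","top")}
class B: get_calibration=staticmethod(lambda c:cal[c])
h.bot=B
for c,o,k in(("scene",[340,110],0),("top",[80,200],390)):
  for z in(.039,.047,.099): print(c,z,((proj(c,[.44,.28,z])-o)*3+[k,0]).round())
im=cv2.imread("pics/s5.png");hh=cv2.cvtColor(im,cv2.COLOR_BGR2HSV)
m=cv2.inRange(hh,(0,170,70),(8,255,255))|cv2.inRange(hh,(172,170,70),(180,255,255));m[:, :340]=0;m[:120]=0;m[190:]=0;m[:,470:]=0
for r in range(128,172,2):
    c=np.nonzero(m[r])[0]
    if len(c):print(r,(c.min()-340)*3,(c.max()-340)*3)
```

```text
scene 0.039 [210. 149.]
scene 0.047 [212. 140.]
scene 0.099 [228.  76.]
top 0.039 [512. 203.]
top 0.047 [508. 203.]
top 0.099 [478. 200.]
134 222 234
136 222 237
138 225 240
140 228 240
142 231 240
144 231 237
146 234 234
152 186 231
154 180 243
156 177 249
158 174 252
160 174 252
162 177 249
164 186 246
166 195 240
```

It stands upright, since the predicted lean matches the picture. I'll lower and release.

Request:
play_rows(plan=[[0.008, 0, 0.009, 0, 0, 0, 0.012], [0.016, 0, 0.018, 0, 0, 0, 0.012], [0.021, 0.001, 0.023, 0, 0, 0, 0.012], [0.0235, 0.001, 0.0257, 0, 0, 0, 0.012], [0.0235, 0.001, 0.0257, 0, 0, 0, 0.012]])

```text
clock: 17.65
tcp_pos: [0.4644, 0.2979, 0.0159]
orientation: [-0.297, 0.887, 0.113, 0.335]
contact_force: [-0.2, 1.2, -2.1]
finger_gap: 0.186
finger_force: 49.9
```

Run:
```python
from st import *
st()
```

```text
t 17.65 [0.4644 0.2979 0.0159] pl [-32.9 284.9  15.9] J [-0.5   0.51 -0.12  2.45  3.11  0.53 -1.48] F [-0.2  1.2 -2.1] gap 0.186 49.9
tilt 0.723 az 37.2 roll 0.001
```

Request:
play_rows(plan=[[0.0007, 0, 0.0008, 0, 0, 0, 0.012], [0.0014, 0, 0.0015, 0, 0, 0, 0.012], [0.0014, 0, 0.0015, 0, 0, 0, 0.012]])

```text
clock: 18.02
tcp_pos: [0.4648, 0.2981, 0.0155]
orientation: [-0.297, 0.886, 0.113, 0.337]
contact_force: [-14.5, -10.5, 32.4]
finger_gap: 0.189
finger_force: 53.8
```

Run:
```python
from st import *
st()
```

```text
t 18.02 [0.4648 0.2981 0.0155] pl [-32.4 285.1  15.5] J [-0.5   0.51 -0.12  2.45  3.12  0.54 -1.48] F [-14.5 -10.5  32.4] gap 0.189 53.8
tilt 0.726 az 37.2 roll 0.001
```

Contact: it is on the mat. I'll ease back 1 mm, open wide, and back out along the tool axis.

Request:
play_rows(plan=[[-0.001, 0, -0.0011, 0, 0, 0, 0.012], [-0.001, 0, -0.0011, 0, 0, 0, 0.03], [-0.001, 0, -0.0011, 0, 0, 0, 0.05], [-0.001, 0, -0.0011, 0, 0, 0, 0.05], [-0.001, 0, -0.015, 0, 0, 0, 0.05], [-0.001, 0, -0.03, 0, 0, 0, 0.05], [-0.001, 0, -0.05, 0, 0, 0, 0.05], [-0.001, 0, -0.07, 0, 0, 0, 0.05]])

```text
clock: 19.02
tcp_pos: [0.4277, 0.2701, 0.0675]
orientation: [-0.297, 0.887, 0.113, 0.335]
contact_force: [-0.1, 0.6, -0.3]
finger_gap: 0.583
finger_force: 0.0
```

Run:
```python
from st import *;from kin import *
import st as S
s,q=st()
a=snap("scene","s6.png");b=snap("top","t6.png")
m=np.vstack([a[110:240,200:450],b[170:300,70:320]])[:,:,::-1];m=np.clip(m*1.3+10.,0,255).astype(np.uint8);cv2.imwrite("pics/z6.png",cv2.resize(m,None,fx=2.3,fy=2.3,interpolation=cv2.INTER_CUBIC))
R0=R.from_quat(s["orientation"]);j=s["joints"]
# tip target: tip at plate (xt,yt,zt); reported TCP = tip + 0.029*axis
for xt,yt,zt,h,t in((-60,150,120,.4,.85),(-60,30,120,.1,.8),(-50,-75,90,-.05,.75),(-7,-75,60,.05,.72),(-7,-75,32,.1,.72)):
    T=ori(h,t)*R.from_euler('z',np.pi);p=pl(xt,yt,zt)+.029*T.apply([0,0,1]);j,e=lik(p,T,j)
    print(xt,yt,zt,R0.inv().apply(p-s["tcp_pos"]).round(4).tolist(),(R0.inv()*T).as_rotvec().round(3).tolist(),"J",j.round(2),e.round(3))
```

```text
t 19.02 [0.4277 0.2701 0.0675] pl [-73.5 263.3  67.5] J [-0.47  0.3  -0.14  2.54  3.13  0.42 -1.51] F [-0.1  0.6 -0.3] gap 0.583 0.0
tilt 0.723 az 37.2 roll 0.001
-60 150 120 [-0.0072, -0.1118, -0.0383] [0.176, -0.127, 0.174] J [ 0.1   0.27 -0.45  2.57  3.15  0.51 -1.46] 0.029
-60 30 120 [0.0381, -0.2233, -0.077] [0.379, -0.076, 0.396] J [ 0.16  0.22 -0.3   2.57  3.06  0.44 -1.48] 0.0
-50 -75 90 [0.0907, -0.3227, -0.0822] [0.469, -0.027, 0.516] J [ 0.33  0.33 -0.23  2.49  3.19  0.42 -1.52] 0.0
-7 -75 60 [0.0819, -0.3409, -0.0337] [0.395, 0.002, 0.448] J [ 0.37  0.46 -0.27  2.38  3.3   0.39 -1.51] 0.0
-7 -75 32 [0.1, -0.3402, -0.0123] [0.362, 0.002, 0.41] J [ 0.4   0.55 -0.27  2.37  3.37  0.45 -1.49] 0.0
```

View pics/z6.png

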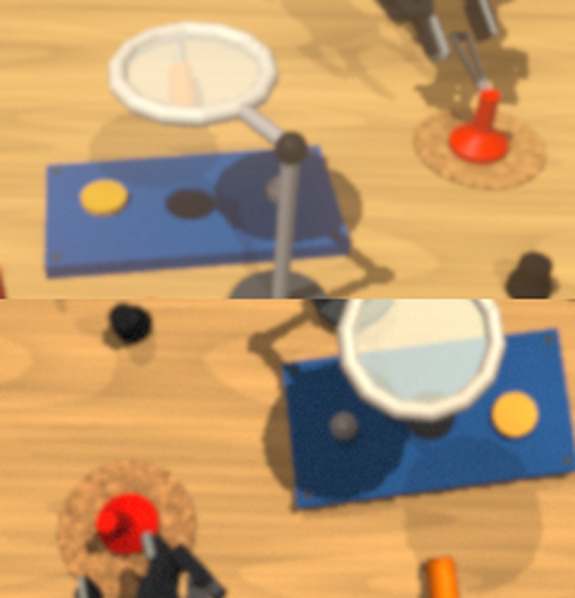

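The cover stands upright in the middle of the mat, at (128,523) in the top crop against a mat centre of (128,525). The nest is open as a dark disc at (190,203) in the scene crop, with the blank at (104,197) and the oil cup still in place. Next I'll measure the slide vector in both cameras.

Run:
```python
import h
from st import *;from kin import *
s=bot.sense();cal={c:bot.get_calibration(c) for c in("scene","top")}
class B: get_calibration=staticmethod(lambda c:cal[c])
h.bot=B
for cam,f,roi in(("scene","s6.png",(110,200)),("top","t6.png",(170,70))):
    im=cv2.imread("pics/"+f);hh=cv2.cvtColor(im,cv2.COLOR_BGR2HSV)
    if cam=="scene": R1=(slice(185,212),slice(268,298)); R2=(slice(180,212),slice(228,265))
    else: R1=(slice(215,238),slice(245,275)); R2=(slice(200,240),slice(275,315))
    dark=np.zeros(hh.shape[:2],np.uint8);g=im[...,0].astype(int);dark[R1]=(g[R1]<(70 if cam=="scene" else 45))*255
    if dark.any():
        k,l,st_,c=cv2.connectedComponentsWithStats(dark);i=1+np.argmax(st_[1:,4]);print(cam,"nest",st_[i],c[i].round(1),topl(ray(cam,c[i],.012 if 0 else .014)).round(1), "min/max g",g[R1].min(),g[R1].max())
    yl=np.zeros_like(dark);y=cv2.inRange(hh,(15,120,80),(32,255,255));yl[R2]=y[R2]
    k,l,st_,c=cv2.connectedComponentsWithStats(yl);i=1+np.argmax(st_[1:,4]);print(cam,"blank",st_[i],c[i].round(1),topl(ray(cam,c[i],.021)).round(1))
    print(cam,"nest predicted",proj(cam,pl(0,0,15)).round(1),proj(cam,pl(0,0,9)).round(1))
```

```text
scene nest [273 190  25  15 249] [285.  197.9] [ 2.7  2.9 14. ] min/max g 38 118
scene blank [236 189  19  14 222] [244.8 195.6] [ -4.9 -76.   21. ]
scene nest predicted [283.4 196.7] [283.4 199. ]
top nest [245 222  22   8 110] [256.  225.6] [-9.   1.5 14. ] min/max g 24 154
top blank [284 211  19  19 294] [293. 220.] [ -8.4 -74.7  21. ]
top nest predicted [256.1 221.1] [256.2 221.5]
```

```bash
cat > go.py <<'E'
from st import *;from kin import *
def go(ws,s=None):
    "corner plate x,y; height zc of pad corner; heading; tilt; opening 43-50 offset s=29"
    s=s or bot.sense();R0=R.from_quat(s["orientation"]);j=s["joints"]
    for x,y,z,h,t in ws:
        T=ori(h,t)*R.from_euler('z',np.pi);a=T.apply([0,0,1])
        tip=pl(x,y,z)+11e-3*np.array([np.cos(h)*np.cos(t),np.sin(h)*np.cos(t),np.sin(t)])
        p=tip+.029*a;j,e=lik(p,T,j)
        print([x,y,z],R0.inv().apply(p-s["tcp_pos"]).round(4).tolist(),(R0.inv()*T).as_rotvec().round(3).tolist(),"p",p.round(3),"J",j.round(2),e.round(3))
E
python3 - <<'E'
from go import *
go([(-55,170,110,.35,.8),(-55,40,110,.12,.78),(-50,-75,90,-.03,.75),(-6.5,-75.3,50,.075,.72),(-6.5,-75.3,25,.075,.72)])
E
```

```text
[-55, 170, 110] [-0.0196, -0.0993, -0.0221] [0.206, -0.076, 0.214] p [0.488 0.191 0.098] J [-0.39  0.25 -0.05  2.52  3.05  0.43 -1.55] 0.0
[-55, 40, 110] [0.0284, -0.22, -0.0639] [0.361, -0.055, 0.384] p [0.51  0.056 0.097] J [-0.18  0.23  0.03  2.53  3.19  0.4  -1.65] 0.0
[-50, -75, 90] [0.0812, -0.3273, -0.0828] [0.456, -0.025, 0.501] p [ 0.533 -0.061  0.076] J [ 0.08  0.31  0.05  2.47  3.42  0.4  -1.77] 0.0
[-6.5, -75.3, 50] [0.0785, -0.3453, -0.026] [0.379, 0.004, 0.429] p [ 0.575 -0.051  0.035] J [ 0.15  0.46 -0.01  2.36  3.55  0.42 -1.8 ] 0.0
[-6.5, -75.3, 25] [0.095, -0.3454, -0.0073] [0.379, 0.004, 0.429] p [ 0.575 -0.051  0.01 ] J [ 0.12  0.53  0.01  2.36  3.52  0.48 -1.76] 0.0
```

Request:
play_rows(plan=[[-0.007, -0.033, -0.012, 0.07, -0.025, 0.07, 0.05], [-0.014, -0.066, -0.02, 0.14, -0.05, 0.14, 0.05], [-0.02, -0.099, -0.022, 0.206, -0.076, 0.214, 0.05], [-0.004, -0.14, -0.036, 0.26, -0.07, 0.27, 0.05], [0.012, -0.18, -0.05, 0.31, -0.06, 0.33, 0.05], [0.028, -0.22, -0.064, 0.361, -0.055, 0.384, 0.05], [0.046, -0.256, -0.07, 0.39, -0.045, 0.42, 0.05], [0.064, -0.292, -0.076, 0.425, -0.035, 0.46, 0.05], [0.081, -0.327, -0.083, 0.456, -0.025, 0.5, 0.05], [0.081, -0.327, -0.083, 0.456, -0.025, 0.5, 0.05]])

```text
clock: 20.38
tcp_pos: [0.5337, -0.0626, 0.0748]
orientation: [0.015, 0.931, -0.007, 0.365]
contact_force: [-0.3, 0.2, 0.3]
finger_gap: 0.586
finger_force: 0.0
```

Run:
```python
from go import *
s,q=st()
go([(-6.5,-75.3,50,.075,.72),(-6.5,-75.3,27,.075,.72)])
```

```text
t 20.38 [ 0.5337 -0.0626  0.0748] pl [-22.1 -82.   74.8] J [ 0.02  0.32  0.07  2.5   3.26  0.43 -1.65] F [-0.3  0.2  0.3] gap 0.586 0.0
tilt 0.748 az -2.0 roll -0.002
[-6.5, -75.3, 50] [-0.0035, 0.0126, 0.0568] [-0.074, 0.028, -0.079] p [ 0.575 -0.051  0.035] J [ 0.19  0.47 -0.06  2.36  3.52  0.41 -1.75] 0.0
[-6.5, -75.3, 27] [0.0122, 0.0126, 0.0737] [-0.074, 0.028, -0.079] p [ 0.575 -0.051  0.012] J [ 0.17  0.53 -0.04  2.36  3.49  0.47 -1.72] 0.0
```

Request:
play_rows(plan=[[-0.001, 0.004, 0.019, -0.025, 0.01, -0.026, 0.05], [-0.002, 0.008, 0.038, -0.05, 0.02, -0.053, 0.05], [-0.0035, 0.0126, 0.057, -0.074, 0.028, -0.079, 0.05], [0.002, 0.0126, 0.0625, -0.074, 0.028, -0.079, 0.05], [0.007, 0.0126, 0.068, -0.074, 0.028, -0.079, 0.05], [0.0122, 0.0126, 0.0737, -0.074, 0.028, -0.079, 0.05], [0.0122, 0.0126, 0.0737, -0.074, 0.028, -0.079, 0.05]])

```text
clock: 21.25
tcp_pos: [0.5742, -0.0487, 0.0126]
orientation: [-0.037, 0.935, 0.014, 0.352]
contact_force: [0.6, 0.4, -0.4]
finger_gap: 0.58
finger_force: 0.0
```

Run:
```python
from go import *
s,q=st()
a=snap("scene","s7.png");b=snap("top","t7.png")
for n,r0,r1,c0,c1 in(("s",183,206,228,266),("t",205,236,272,316)):
    im=cv2.imread(f"pics/{n}7.png");hh=cv2.cvtColor(im,cv2.COLOR_BGR2HSV)
    print(n,c0)
    for r in range(r0,r1):
        L=""
        for c in range(c0,c1):
            H,S,V=map(int,hh[r,c]);L+="y" if 12<H<33 and S>140 and V>90 else ("b" if 100<H<132 and S>110 else ("#" if V<75 else ("g" if S<90 else ".")))
        print(r,L)
```

```text
t 21.25 [ 0.5742 -0.0487  0.0126] pl [ 20.1 -74.8  12.6] J [ 0.09  0.53  0.02  2.39  3.4   0.5  -1.67] F [ 0.6  0.4 -0.4] gap 0.58 0.0
tilt 0.72 az 4.6 roll 0.001
s 228
183 ggggg#####################ggggggggg##g
184 ggggg#gg#################g...gggggg##g
185 gggggg..g###############g..b.gggggg##g
186 gggggg...g############g...bb.gggggg##g
187 gggggg.b..g#####ggggggg..bbb.gggggg##g
188 gggggg.bb.g##gg..yy..gggg.bbbgggggggg.
189 gggggg.b.ggg...yyyyyy..ggg.bbggggggg..
190 gggggg..ggg.yyyyyyyyyyy..gg.b.ggggggbb
191 gggggg..gg.yyyyyyyyyyyyyy.ggb.ggggg.bb
192 ggggg..gg.yyyyyyyyyyyyyyyy.g.b.ggg.bb.
193 .ggg..gg.yyyyyyyyyyyyyyyyyyggbbb.bbbb.
194 b.....ggyyyyyyyyyyyyyyyyyyy.gbbbbbbb.g
195 bbbb..ggyyyyyyyyyyyyyyyyyyy.gbbbbbbb.#
196 bbbbb.ggyyyyyyyyyyyyyyyyyyyggbbbbbbb.g
197 bbbbb.ggyyyyyyyyyyyyyyyyyyyggbbbbbbbb.
198 bbbbb.ggyyyyyyyyyyyyyyyyyy.g.bbbbbbbbb
199 bbbbbbgg.yyyyyyyyyyyyyyyy.ggbbbbbbbbbb
200 bbbbbb.gg.yyyyyyyyyyyyyy.gg.bbbbbbbbbb
201 bbbbbbbggg.yyyyyyyyyyyy.gg.bbbbbbbbbbb
202 bbbbbbbbggg..yyyyyyy..ggg.bbbbbbbbbbbb
203 bbbbbbbbb.gggggg..ggggggbbbbbbbbbbbbbb
204 bbbbbbbbbbb.ggggggggg..b
[... 882 characters left out ...]
y#bbb#######bb
222 bb#######bb#yyyyyyyyyyyyyyyyyyy#bbb########b
223 bb#######bb#.yyyyyyyyyyyyyyyyy.#bbb#########
224 bb#######bb#.yyyyyyyyyyyyyyyyy##bbb#########
225 ##########bb#yyyyyyyyyyyyyyyy.##bbb#########
226 ##########b###yyyyyyyyyyyyyy.##bbbb#########
227 ##############.yyyyyyyyyyyy.##bbbb##########
228 ###############.yyyyyyyyy.###bbbbb##########
229 #################.yyyyy.####bbbbb###########
230 ####################.######bbbbb############
231 ##########################################bb
232 #########################################bbb
233 #b#b#####################################bbb
234 bbbbb####################################bbb
235 bbbbbb###################################bbb
```

The text map shows the fingers straddling the blank evenly: inner edges at columns 280 and 306, disc from 284 to 302. I'll descend in small steps and watch the force.

Request:
play_rows(plan=[[0.001, 0, 0.002, 0, 0, 0, 0.05], [0.002, 0, 0.004, 0, 0, 0, 0.05], [0.0038, 0, 0.0073, 0, 0, 0, 0.05], [0.0038, 0, 0.0073, 0, 0, 0, 0.05]])

```text
clock: 21.85
tcp_pos: [0.5766, -0.0487, 0.0049]
orientation: [-0.037, 0.935, 0.014, 0.352]
contact_force: [-0.3, 0.2, -0.1]
finger_gap: 0.584
finger_force: 0.0
```

Request:
play_rows(plan=[[0.0013, 0, 0.0015, 0, 0, 0, 0.05], [0.002, 0, 0.0022, 0, 0, 0, 0.05], [0.002, 0, 0.0022, 0, 0, 0, 0.05]])

```text
clock: 22.22
tcp_pos: [0.5766, -0.0488, 0.0022]
orientation: [-0.037, 0.935, 0.014, 0.352]
contact_force: [-0.2, -1.2, 0.3]
finger_gap: 0.582
finger_force: 0.0
```

Request:
play_rows(plan=[[0.0007, 0, 0.0008, 0, 0, 0, 0.05], [0.0013, 0, 0.0015, 0, 0, 0, 0.05], [0.0013, 0, 0.0015, 0, 0, 0, 0.05]])

```text
clock: 22.6
tcp_pos: [0.5766, -0.0487, 0.0002]
orientation: [-0.037, 0.935, 0.014, 0.352]
contact_force: [-0.0, 0.4, 0.0]
finger_gap: 0.586
finger_force: 0.0
```

Request:
play_rows(plan=[[0.0007, 0, 0.0008, 0, 0, 0, 0.05], [0.001, 0, 0.0011, 0, 0, 0, 0.05], [0.001, 0, 0.0011, 0, 0, 0, 0.05]])

```text
clock: 22.98
tcp_pos: [0.5766, -0.0488, -0.0012]
orientation: [-0.037, 0.935, 0.014, 0.352]
contact_force: [0.8, 0.1, -0.3]
finger_gap: 0.587
finger_force: 0.0
```

Request:
play_rows(plan=[[0, 0, 0, 0, 0, 0, 0.047], [0, 0, 0, 0, 0, 0, 0.044], [0, 0, 0, 0, 0, 0, 0.044]], force=20)

```text
clock: 23.35
tcp_pos: [0.5766, -0.0488, -0.0012]
orientation: [-0.037, 0.935, 0.014, 0.352]
contact_force: [-0.6, -0.4, 0.4]
finger_gap: 0.514
finger_force: 0.3
```

Request:
play_rows(plan=[[0.0007, 0, 0.0008, 0, 0, 0, 0.044], [0.001, 0, 0.0011, 0, 0, 0, 0.044], [0.001, 0, 0.0011, 0, 0, 0, 0.044]])

```text
clock: 23.72
tcp_pos: [0.5769, -0.0488, -0.0018]
orientation: [-0.037, 0.935, 0.014, 0.353]
contact_force: [-11.4, -0.8, 21.3]
finger_gap: 0.517
finger_force: 11.3
```

Touched the plate at a reported z of about -0.0016. I'll raise slightly and slide 55 mm towards the nest.

Request:
play_rows(plan=[[-0.0016, 0, -0.0019, 0, 0, 0, 0.044], [-0.0016, 0.004, -0.0019, 0, 0, 0, 0.044], [-0.0016, 0.01, -0.0019, 0, 0, 0, 0.044], [-0.0016, 0.017, -0.0019, 0, 0, 0, 0.044], [-0.0016, 0.024, -0.0019, 0, 0, 0, 0.044], [-0.0016, 0.031, -0.0019, 0, 0, 0, 0.044], [-0.0016, 0.038, -0.0019, 0, 0, 0, 0.044], [-0.0016, 0.045, -0.0019, 0, 0, 0, 0.044], [-0.0016, 0.051, -0.0019, 0, 0, 0, 0.044], [-0.0016, 0.055, -0.0019, 0, 0, 0, 0.044]])

```text
clock: 24.98
tcp_pos: [0.5721, 0.0065, -0.0002]
orientation: [-0.037, 0.935, 0.014, 0.352]
contact_force: [-0.1, -0.5, 0.8]
finger_gap: 0.513
finger_force: 0.2
```

```bash
cat > mp.py <<'E'
from go import *
def mp(tag,wins):
    for cam,r0,r1,c0,c1 in wins:
        snap(cam,f"{cam}{tag}.png");im=cv2.imread(f"pics/{cam}{tag}.png");hh=cv2.cvtColor(im,cv2.COLOR_BGR2HSV)
        print(cam,c0)
        for r in range(r0,r1):
            L=""
            for c in range(c0,c1):
                H,S,V=map(int,hh[r,c]);L+="y" if 12<H<33 and S>110 and V>60 else ("b" if 100<H<132 and S>110 and V>50 else ("#" if V<62 else ("g" if S<90 else ".")))
            print(r,L)
E
python3 - <<'E'
from mp import *
st()
mp(8,[("scene",178,210,232,312),("top",205,240,240,310)])
print(proj("scene",pl(0,0,15)),proj("scene",pl(0,0,23)),proj("scene",pl(0,-20,23)),proj("scene",pl(20,0,23)))
E
```

```text
t 24.98 [ 5.721e-01  6.500e-03 -2.000e-04] pl [ 26.9 -20.   -0.2] J [-0.09  0.56  0.04  2.4   3.2   0.55 -1.62] F [-0.1 -0.5  0.8] gap 0.513 0.2
tilt 0.721 az 4.6 roll 0.001
scene 232
178 yyyyyyyyyyyyyyyyyyy...gggggggg...gggggggggg###ggg#####ggg#######gggggggggggggggg
179 yyyyy........gggggggggggggggggggg##gggggg#####ggg#####gggg#####ggggggggggggggggg
180 .ggggggggggggggggggggggggggggggg##gg..gg#######g######gggg###ggggggggggggggggggg
181 ggggggggggggggggg......ggggggggg##gg.gg##############ggggg##gggggggggggggggggggg
182 g......................ggggggggg###ggg############gggggggg##g..ggggggggggggggggg
183 b.bbbbbbbbb............ggggggggg####g############ggggggggg##g..ggggggggggggggggg
184 bbbbbbbbbbbb...........ggggggggg###############ggg...ggggg##g..ggggggggggggggggg
185 bb.bbbbbbbbbb..........ggggggggg#############ggg..bb.ggggg##g..ggggggggggggggggg
186 bbbbbbbbbbbbbbb........ggggggggg#######gggggggg..bbb.ggggg##g..ggggggggggggggggg
187 bbbbbbbbbbbbbbbbbbb....ggggggggg######g.yyyy.ggg.bbb.ggggg###ggggggggggggggggggg
188 bbbbbbbbbbbbbbbbbbbbbb.ggggggggg####ggyyyyyyyy.ggg.b.ggggg###g
[... 3848 characters left out ...]
#############bb####################################bbbbbbbbbbbb
233 ############################################bbb############bbbbbbbbbbb
234 ###########################################bbbbb############bbbbbbbbbb
235 ###########################################bbbbbb############bbbbbbbbb
236 ######bb###################################bbbbbb############bbbbbbbbb
237 #####bbbbb#################################bbbbbbb############bbbbbbbb
238 ####bbbbbb##################################bbbbbbb###########bbbbbbbb
239 ####bbbbbb###################################bbbbb.###########bbbbbbbb
[283.39752677 196.70028044] [283.35371025 193.66511302] [273.23693925 194.39174257] [284.34240757 200.43829874]
```

The disc slid cleanly. It is now at column 274 in the scene view (nest at 283.4), so about 19 mm remain.

Request:
play_rows(plan=[[0, 0.003, 0, 0, 0, 0, 0.044], [0, 0.006, 0, 0, 0, 0, 0.044], [0, 0.009, 0, 0, 0, 0, 0.044], [0, 0.011, 0, 0, 0, 0, 0.044], [0, 0.013, 0, 0, 0, 0, 0.044], [0, 0.0145, 0, 0, 0, 0, 0.044], [0, 0.016, 0, 0, 0, 0, 0.044], [0, 0.017, 0, 0, 0, 0, 0.044], [0, 0.0175, 0, 0, 0, 0, 0.044]])

```text
clock: 26.2
tcp_pos: [0.5708, 0.0236, -0.0002]
orientation: [-0.037, 0.935, 0.014, 0.352]
contact_force: [-0.5, -0.7, 0.3]
finger_gap: 0.516
finger_force: 0.2
```

Run:
```python
from mp import *
st()
mp(9,[("scene",184,208,260,312),("top",219,236,242,290)])
im=cv2.imread("pics/scene9.png");hh=cv2.cvtColor(im,cv2.COLOR_BGR2HSV);y=cv2.inRange(hh,(13,110,60),(32,255,255));y[:186]=0;y[208:]=0;y[:,:262]=0;y[:,305:]=0
k,l,S,c=cv2.connectedComponentsWithStats(y);i=1+np.argmax(S[1:,4]);print(S[i],c[i],"on plate:",topl(ray("scene",c[i],.021)),"in nest",topl(ray("scene",c[i],.016)))
```

```text
t 26.2 [ 5.708e-01  2.360e-02 -2.000e-04] pl [28.3 -2.9 -0.2] J [-0.14  0.56  0.04  2.41  3.14  0.55 -1.61] F [-0.5 -0.7  0.3] gap 0.516 0.2
tilt 0.721 az 4.6 roll 0.001
scene 260
184 ....ggggggggg#############gg...bb.gggggg##gggggggggg
185 ....ggggggggg############gg.bbbbb.gggggg##gggggggggg
186 ....ggggggggg#######ggggggg.bbbbb.ggggg###gggggggggg
187 ....ggggggggg#####gg.yy.ggg.bbbbb.ggggg###gggggggggg
188 b...ggggggggg##gg.yyyyyyygggg.bbb.ggggg###gggggggggg
189 bbb.ggggggggggg.yyyyyyyyyyyggggbb.ggggg###gggggggggg
190 bbb.gggggggggg.yyyyyyyyyyyyyyggg.gggggg###gggggggggg
191 bbb.ggggggggggyyyyyyyyyyyyyyyygggg#gggg###gggggggggg
192 bbb.gggggggggyyyyyyyyyyyyyyyyyyggg#gggg###gggggggggg
193 bbbb.ggggggggyyyyyyyyyyyyyyyyyy.gg#gggg##ggggggggggg
194 bbbb.ggggggggyyyyyyyyyyyyyyyyyyygg#gggg##ggggggggggg
195 bbbbb.gggggg.yyyyyyyyyyyyyyyyyyyyg#ggggggggggggggggg
196 bbbbbb.ggggg.yyyyyyyyyyyyyyyyyyyyg#ggg###ggggggggggg
197 bbbbbbb.gggg.yyyyyyyyyyyyyyyyyyyyg#########ggggggggg
198 bbbbbbbbgggggyyyyyyyyyyyyyyyyyyyyg##########gggggggg
199 bbbbbbbbb..ggyyyyyyyyyyyyyyyyyyyy###########gggggggg
200 bbbb
[... 800 characters left out ...]
yyy#################bbbbbb
226 ######yyyyyyyyyyyyyyyyyy###################bbbbb
227 #######yyyyyyyyyyyyyyyyy####################bbbb
228 ######b#yyyyyyyyyyyyyyy#####################bbbb
229 ######bbg.yyyyyyyyyyy########################bbb
230 ######bbbggyyyyyyyy###########################bb
231 #######bbb.#gyyyyy############################bb
232 ########bbbb###################################b
233 ##################################b#############
234 #################################bbbb###########
235 ################################bbbbbb##########
[273 187  20  18 267] [282.02621723 195.82397004] on plate: [ 3.85257178 -3.01462826 21.        ] in nest [-1.77862275 -2.55231343 16.        ]
```

The disc is tipping at the nest's edge with about 2–3 mm left, so I'll creep on.

Request:
play_rows(plan=[[0, 0.0006, 0, 0, 0, 0, 0.044], [0, 0.0012, 0, 0, 0, 0, 0.044], [0, 0.0018, 0, 0, 0, 0, 0.044], [0, 0.0022, 0, 0, 0, 0, 0.044]])

```text
clock: 26.8
tcp_pos: [0.5707, 0.0258, -0.0001]
orientation: [-0.037, 0.935, 0.014, 0.352]
contact_force: [0.0, -0.7, -0.3]
finger_gap: 0.516
finger_force: 0.2
```

```bash
cat > chk.py <<'E'
from mp import *
def chk(tag):
    mp(tag,[("scene",184,208,262,312)])
    im=cv2.imread(f"pics/scene{tag}.png");hh=cv2.cvtColor(im,cv2.COLOR_BGR2HSV);y=cv2.inRange(hh,(13,110,60),(32,255,255));y[:186]=0;y[208:]=0;y[:,:262]=0;y[:,305:]=0
    k,l,S,c=cv2.connectedComponentsWithStats(y);i=1+np.argmax(S[1:,4]);print(S[i],c[i].round(1),"on plate:",topl(ray("scene",c[i],.021)).round(1),"in nest",topl(ray("scene",c[i],.016)).round(1))
E
python3 -c "
from chk import *
st();chk(10)"
```

```text
t 26.8 [ 5.707e-01  2.580e-02 -1.000e-04] pl [28.5 -0.7 -0.1] J [-0.15  0.56  0.04  2.41  3.14  0.55 -1.61] F [ 0.  -0.7 -0.3] gap 0.516 0.2
tilt 0.721 az 4.6 roll 0.001
scene 262
184 ...ggggggggg##############gg..bb.gggggg##ggggggggg
185 ...ggggggggg###########ggg.bbbbb.gggggg##ggggggggg
186 ...ggggggggg##########gg..bbbbbb.gggggg##ggggggggg
187 ...ggggggggg##########gg.bbbbbbb.gggggg##ggggggggg
188 b..ggggggggg#########ggg.bbbbbbbggggggg##ggggggggg
189 b..ggggggggg######ggggggggg.bbb.g#ggggg##ggggggggg
190 bb.ggggggggg#ggggggyyyy.ggggg.b.g#ggggg##ggggggggg
191 bbbgggggggggggggyyyyyyyyyyyggg.g##gggg###ggggggggg
192 bb..gggggggggg.yyyyyyyyyyyyy.ggg##gggg###ggggggggg
193 bbb.gggggggggyyyyyyyyyyyyyyyyygg##gggg##gggggggggg
194 bbb.gggggggg.yyyyyyyyyyyyyyyyyyg##gggg##gggggggggg
195 bbbb.gggggggyyyyyyyyyyyyyyyyyyyy##gggg#ggggggggggg
196 bbbbb.ggggg.yyyyyyyyyyyyyyyyyyyy###gg###gggggggggg
197 bbbbbb.ggggyyyyyyyyyyyyyyyyyyyyyg#########gggggggg
198 bbbbbbb.gggyyyyyyyyyyyyyyyyyyyyy##########gggggggg
199 bbbbbbbb.gg.yyyyyyyyyyyyyyyyyyyy###########ggggggg
200 bbbbbbbbb.ggyyyyyyyyyyyyyyyyyyygg##########ggggggg
201 bbbbbbbbbb.g.yyyyyyyyyyyyyyyyygggg#########ggggggg
202 bbbbbbbbbbbggyyyyyyyyyyyyyyyyggbb.g#######gggggggg
203 bbbbbbbbbbbbggyyyyyyyyyyyyy.gg.bbbbg#######ggggggg
204 bbbbbbbbbbbbbggg.yyyyyyy.gggg.bbbbb.g######ggggggg
205 bbbbbbbbbbbbbbggggggggggggg.bbbbbbbb.g#####ggggggg
206 bbbbbbbbbbbbbbbb.ggggggg.bbbbbbbbbbbb.g#####gggggg
207 bbbbbbbbbbbbbbbbbbbbbbbbbbbbbbbbbbbbbb.g####gggggg
[273 190  21  15 239] [283.  197.2] on plate: [ 8.2 -1.5 21. ] in nest [ 2.6 -1.  16. ]
```

The disc has dropped: its rows shifted by about 2.4, it shows the full 15 px height as when flat, and it is centred within about 1 mm. I'll open slightly and back out along the tool axis.

Request:
play_rows(plan=[[0, 0, 0, 0, 0, 0, 0.048], [0, 0, 0, 0, 0, 0, 0.05], [0, 0, -0.006, 0, 0, 0, 0.05], [0, 0, -0.014, 0, 0, 0, 0.05], [0, 0, -0.025, 0, 0, 0, 0.05], [0, 0, -0.04, 0, 0, 0, 0.05], [0, 0, -0.06, 0, 0, 0, 0.05], [0, 0, -0.08, 0, 0, 0, 0.05], [0, 0, -0.08, 0, 0, 0, 0.05]])

```text
clock: 27.98
tcp_pos: [0.5176, 0.0215, 0.0612]
orientation: [-0.037, 0.935, 0.014, 0.353]
contact_force: [-0.3, 0.8, 0.5]
finger_gap: 0.582
finger_force: 0.0
```

```bash
python3 -c "
from chk import *
st();chk(11)
for n,z in (('cover',.004),('oil_cup',.015)):
    print(n,[(round(d['p'],2),ray('scene',d['xy'],z)[:2].round(3).tolist()) for d in bot.pinpoint('scene',n)[:4]])
b=snap('top','t11.png')
a=cv2.imread('pics/t6.png');b=b[:,:,::-1]
d=(cv2.absdiff(a,np.ascontiguousarray(b)).max(2)>45).astype(np.uint8);k,l,S,c=cv2.connectedComponentsWithStats(d)
print([s.tolist() for s in S[1:] if s[4]>12])
"
```

```text
t 27.98 [0.5176 0.0215 0.0612] pl [-24.5   3.6  61.2] J [-0.16  0.33  0.06  2.53  3.12  0.44 -1.59] F [-0.3  0.8  0.5] gap 0.582 0.0
tilt 0.723 az 4.6 roll 0.001
scene 262
184 ..................bbb..bbbbbbbbbbb..gggggggggggggg
185 ............b.b..b...bbbbbbbbbbbbb.ggggggggggggggg
186 .............b..bbbbbbbbbbbbbbbbb.gggggggggggggggg
187 ............bb.b.bbb.bbbbbbbbbbbb.gggggggggggggggg
188 .........b.b.b.....gggg...bbbbbb.ggggggggggggggggg
189 .........bb.b...ggggggggggg.bbbb.ggggggggggggggggg
190 bb...b..bbbbb.ggggg.yy..ggggg.b.gggggggggggggggggg
191 bbbbbbbbbbbbggg.yyyyyyyyyyyggg.ggggggggggggggggggg
192 bbbbbbbbbbb.ggyyyyyyyyyyyyyy.ggggggggggggggggggggg
193 bbbbbbbbbb.ggyyyyyyyyyyyyyyyyygggggggggggggggggggg
194 bbbbbbbbbbggyyyyyyyyyyyyyyyyyyyg##gggggggggggggggg
195 bbbbbbbbb.g.yyyyyyyyyyyyyyyyyyyy####gggggggggggggg
196 bbbbbbbbb.gyyyyyyyyyyyyyyyyyyyyyg######ggggggggggg
197 bbbbbbbbb.gyyyyyyyyyyyyyyyyyyyyyg#########gggggggg
198 bbbbbbbbb.gyyyyyyyyyyyyyyyyyyyyyg#########gggggggg
199 bbbbbbbbb.gyyyyyyyyyyyyyyyyyyyyy##########gggggggg
200 bbbbbbbbb.gyyyyyyyyyyyyyyyyyyyygg##########ggggggg
201 bbbbbbbbbbggyyyyyyyyyyyyyyyyyyggggg#######gggggggg
202 bbbbbbbbbb.ggyyyyyyyyyyyyyyyygg.b.g#######gggggggg
203 bbbbbbbbbbb.ggyyyyyyyyyyyyy.gg.bbb.g######gggggggg
204 bbbbbbbbbbbb.ggg.yyyyyyy.gggg.bbbbb.g#####gggggggg
205 bbbbbbbbbbbbbbggggggggggggg.bbbbbbbb.g#####ggggggg
206 bbbbbbbbbbbbbbbb.ggggggg..bbbbbbbbbbb.g#####gggggg
207 bbbbbbbbbbbbbbbbbbbbbbbbbbbbbbbbbbbbbb.g####gggggg
[273 190  21  15 241] [282.8 197.3] on plate: [ 8.3 -1.9 21. ] in nest [ 2.7 -1.4 16. ]
cover [(0.87, [0.459, 0.277]), (0.78, [0.701, -0.106])]
oil_cup [(0.41, [0.527, 0.098]), (0.29, [0.639, 0.288])]
[[283, 210, 22, 21, 361], [247, 220, 21, 12, 170], [270, 235, 8, 15, 67], [175, 239, 139, 181, 17263], [68, 271, 127, 149, 10790], [174, 368, 33, 52, 786]]
```

```bash
python3 -c "
from cell import bot
print(bot.close_job())"
```

```text
the job is handed in; nothing more can be done
None
```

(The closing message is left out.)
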